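# Change the batch in the UV curing hood

### The arm

A 7-joint arm with a two-finger parallel gripper is mounted at the origin on the work surface. World frame = base frame: x ahead of the robot, y to its left, z up, the work surface at z = 0. Lengths are in mm, angles in rad, forces in N, time in s.
With the tool pointing down it reaches from about 400 to 850 mm from the base axis. Payload 10.4 kg.
Tool frame: the origin (TCP) lies between the finger pads; the fingertips stand ahead of it and the grasp point (between the pads) lies 2 mm behind it (robot.tcp_to_tips is the z of the fingertips in the tool frame, in mm); z points along the fingers, x is the direction in which the jaws open and shut, and the axes are right-handed (so a half turn about z gives the same grasp; the last joint's range is limited). The gripper opens to 85 mm and grips with 20 to 120 N. Pads are 22 mm wide; open, the fingers measure 114 mm over their backs; the gripper's body (76 mm by 85 mm) begins 54 mm behind the grasp point. The pads swing forward as they close: fully open they stand 13 mm farther back than shut.
Start: joints at [-1.257, 0.332, -0.065, 1.46, 0.022, 1.35, -0.088], TCP at [206.53, 589.911, 248.338] pointing down, gripper open.
Joint ranges: [-2.6, 2.6], [-0.5, 2.12], [-1.47, 1.34], [0.16, 2.42], [-1.27, 4.41], [0.06, 2.06], [-2.6, 2.6]. Speed limits (rad/s): [2.22, 2.22, 2.79, 2.79, 3.14, 3.14, 3.14].

### API

Orientations are given as a 3x3 rotation matrix whose columns are the frame's x, y, z axes.
In Python, from plant import read_state, read_camera, ticket, robot gives the robot as it stands.
- The arm moves only by the tool apply_moves, never from a script. Its argument "deltas" is a list of rows, each a list of 5 numbers: the closure, from 0 (fully open) to 1 (shut), then the shift along the tool's x, y, z in mm, then the turn about the tool's z in degrees. A call has 1 to 5 rows; each row shifts and turns the commanded pose from where the row before left it, along the tool's axes as they then stand; what a row does not reach is not made up. A row lasts 1/8 s, in which the tool goes at most 62.5 mm and 10.7 degrees, less where a joint would pass 70% of its speed; a pose out of reach is approached as far as the arm can. A call is refused whole if a number of a shift passes 62.5 or a number of a turn 10.7, either way. A call with a gripper value outside its range is refused whole. The fingers move at their own pace and stop on an object; "newtons" is the grip in N (left out, the last holds). Time passes only in rows, so rows that do not move let the fingers close. It gives the time, the measured TCP pose, the force and the opening at its end, in the units of the state.
- read_state(): the state, without advancing time (a new reading comes with each control period).
- read_camera(name): name is "side" or "top" or "wrist"; returns a dict with "pixels" (420x560x3 uint8, red, green, blue), "intrinsics" (3x3 intrinsics, pixels), "rvec" (rotation vector, rad) and "tvec" (3), from world to camera coordinates, as OpenCV has them; the wrist camera has in their place "mount" (4x4, takes a point from camera to tool coordinates, whose origin is the TCP and whose axes are the tool frame's). Camera axes: x right, y down, z forward; pixel columns grow to the right and rows downward; lengths in mm; the calibration is good to about 2 mm. A picture is of the moment at which its call begins: read the wrist's pose just before it. There is no depth.
- ticket.job_done(): hands the job in, once; it reports no verdict.
The state is a dict: "time_s": time; "joint_pos": joint angles; "dq": joint speeds; "tau": joint torques, N m; "ee_pos": TCP position; "orientation": TCP orientation; "wrist_force": force on the tool from outside, world axes, zero at the start; "torque": the same for the moment, N m; "gripper_width": finger opening in mm.
Only numpy, scipy, OpenCV 4.12 (cv2) and the standard library are available. Lean on these libraries where they do the work, as an engineer would, in place of code of your own. Each camera call takes 0.05 s, during which the arm holds its last target.

### The job

Change the batch in the curing hood: switch its lamp off and only then draw the tray all the way out, put the cured housings from it into the white dish, and lay every housing with a round snout from the shallow grey crate down flat on the tray. Then push the tray fully home under the hood and, last of all, switch the lamp back on: the lamp must never be on while the tray is out. Leave the other parts in the crate, and do not disturb the bottle, the blue cap or the screwdriver.

Things in the scene. Friction and masses are not known exactly. Their poses are not given: they have to be found in the camera images.
- unit: the curing unit, fixed. Origin: on the table under the middle of the hood's mouth; +x into the hood, z up. Base plate 10 mm thick, x -170 to 180 mm, 214 mm wide. The white hood stands at x 0 to 180 mm, 214 mm wide, 80 mm high, amber window in its roof, open in front only, lintel 54 mm above the table. Lamp switch box beside it: y -180 to -130 mm, x -42 to 22 mm, 40 mm high
- tray (a joint): how far the sliding tray is drawn out of the hood towards -x of the unit, m: 0 fully home under the hood, 0.15 fully out in the open; takes about 2 N
- tray_mid (a point): centre of the tray's inner floor (moves with the tray; axes as the unit's), 15 mm above the table. The aluminium tray is 140 (x) x 170 (y) mm inside, walls 4 mm thick and 13 mm above its floor
- tray_grip (a point): point to grip on the tray's black upright handle block (30 mm along the unit's x, 14 mm across y, top 66 mm above the table); this point is 13 mm below its top, 145 mm in front (-x of the unit) of the tray's centre, always outside the hood
- lamp (a joint): the lamp's toggle lever, rad: 0 off (leaning towards -x of the unit, to the front), 0.9 on (leaning to +x of the unit, to the back). Weighted lever: past the middle it falls to the nearer end
- lamp_tip (a point): centre of the black ball, 22 mm in diameter, at the end of the lever; 94 mm above the table at either end of its throw, 26 mm before or behind the pivot
- lamp_pivot (a point): pivot of the lever, 60 mm from the ball's centre, 40 mm above the table; the lever swings in the unit's x-z plane
- crate: shallow open grey crate of mixed parts, fixed, 235 (x) x 245 (y) x 18 mm, walls and floor 5 mm. Origin: centre of its underside
- dish: shallow white dish for cured parts, fixed, 160 (x) x 110 (y) x 18 mm, walls and floor 5 mm. Origin: centre of its underside
- new1: an aluminium sensor housing: a square body 24 x 24 mm in section and 40 mm long, with a round snout 16 mm in diameter and 16 mm long on one end (56 mm overall), 60 g. Origin: centre of the square body; +x along the snout. It lies flat with its centre 12 mm above what it lies on, snout level. Uncured; starts in the crate. May be absent
- new2: an aluminium sensor housing: a square body 24 x 24 mm in section and 40 mm long, with a round snout 16 mm in diameter and 16 mm long on one end (56 mm overall), 60 g. Origin: centre of the square body; +x along the snout. It lies flat with its centre 12 mm above what it lies on, snout level. Uncured; starts in the crate. May be absent
- new3: an aluminium sensor housing: a square body 24 x 24 mm in section and 40 mm long, with a round snout 16 mm in diameter and 16 mm long on one end (56 mm overall), 60 g. Origin: centre of the square body; +x along the snout. It lies flat with its centre 12 mm above what it lies on, snout level. Uncured; starts in the crate. May be absent
- cured1: an aluminium sensor housing: a square body 24 x 24 mm in section and 40 mm long, with a round snout 16 mm in diameter and 16 mm long on one end (56 mm overall), 60 g. Origin: centre of the square body; +x along the snout. It lies flat with its centre 12 mm above what it lies on, snout level. Already cured; starts on the tray under the hood. May be absent
- cured2: an aluminium sensor housing: a square body 24 x 24 mm in section and 40 mm long, with a round snout 16 mm in diameter and 16 mm long on one end (56 mm overall), 60 g. Origin: centre of the square body; +x along the snout. It lies flat with its centre 12 mm above what it lies on, snout level. Already cured; starts on the tray under the hood. May be absent
- blank1: in the crate, not wanted: plain aluminium bar 24 x 24 x 50 mm, no snout. Origin: its centre; x along its length
- blank2: in the crate, not wanted: plain aluminium bar 24 x 24 x 50 mm, no snout. Origin: its centre; x along its length
- post1: in the crate, not wanted: steel post, 13 mm in diameter, 60 mm long, lying. Origin: its centre; x along its length
- post2: in the crate, not wanted: steel post, 13 mm in diameter, 60 mm long, lying. Origin: its centre; x along its length
- bracket: in the crate, not wanted: steel angle bracket, foot 45 (x) x 30 (y) x 4 mm, upright 30 mm tall at its -x end. Origin: centre of the foot's underside
- clamp: in the crate, not wanted: dark clamp block 36 (x) x 26 (y) x 18 mm with a steel thumbscrew reaching 35 mm from the centre along +x. Origin: centre of its underside
- bottle: bystander: amber bottle, 80 mm in diameter, 170 mm tall. Origin: centre of its underside
- cap: bystander: blue bottle cap standing open end up, 44 mm in diameter, 26 mm tall. Origin: centre of its underside
- driver: bystander: screwdriver lying on the table. Origin: its middle; x along it

How it is judged (in metres and radians):
On the way, in this order (a step that is already met when the one before it is completed fails the run):
1. the lamp lever is switched off (value of joint lamp below 0.15 rad), for 0.2 s.
2. the tray is drawn out, with the lamp off (value of joint tray above 0.135 m and value of joint lamp below 0.15 rad), for 0.2 s.
3. all cured housings are in the dish and all new ones lie on the drawn-out tray (x of new1 in the frame of tray_mid between -0.07 and 0.07 m and y of new1 in the frame of tray_mid between -0.085 and 0.085 m and z of new1 in the frame of tray_mid between 0.004 and 0.024 m and x of new2 in the frame of tray_mid between -0.07 and 0.07 m and y of new2 in the frame of tray_mid between -0.085 and 0.085 m and z of new2 in the frame of tray_mid between 0.004 and 0.024 m and x of new3 in the frame of tray_mid between -0.07 and 0.07 m and y of new3 in the frame of tray_mid between -0.085 and 0.085 m and z of new3 in the frame of tray_mid between 0.004 and 0.024 m and x of cured1 in the frame of dish between -0.075 and 0.075 m and y of cured1 in the frame of dish between -0.05 and 0.05 m and z of cured1 in the frame of dish between 0.01 and 0.03 m and x of cured2 in the frame of dish between -0.075 and 0.075 m and y of cured2 in the frame of dish between -0.05 and 0.05 m and z of cured2 in the frame of dish between 0.01 and 0.03 m and linear speed of each of new1, new2, new3, cured1, cured2 below 0.02 m/s and value of joint tray above 0.12 m and value of joint lamp below 0.15 rad), for 0.2 s.
4. the tray is fully home under the hood with the new housings on it, the lamp still off (x of new1 in the frame of tray_mid between -0.07 and 0.07 m and y of new1 in the frame of tray_mid between -0.085 and 0.085 m and z of new1 in the frame of tray_mid between 0.004 and 0.024 m and x of new2 in the frame of tray_mid between -0.07 and 0.07 m and y of new2 in the frame of tray_mid between -0.085 and 0.085 m and z of new2 in the frame of tray_mid between 0.004 and 0.024 m and x of new3 in the frame of tray_mid between -0.07 and 0.07 m and y of new3 in the frame of tray_mid between -0.085 and 0.085 m and z of new3 in the frame of tray_mid between 0.004 and 0.024 m and value of joint tray below 0.01 m and value of joint lamp below 0.15 rad), for 0.2 s.
5. the lamp lever is switched on (value of joint lamp above 0.75 rad), for 0.2 s.
At the end, for the whole second after the job is handed in: Every new housing lies on the tray (centre within its inner walls, 4 to 24 mm above its floor), every cured one in the dish (centre within its walls, 10 to 30 mm above the dish's underside), all at rest; tray within 10 mm of home, lamp lever past 0.75 rad; the six other parts still in the crate (x of new1 in the frame of tray_mid between -0.07 and 0.07 m and y of new1 in the frame of tray_mid between -0.085 and 0.085 m and z of new1 in the frame of tray_mid between 0.004 and 0.024 m and x of new2 in the frame of tray_mid between -0.07 and 0.07 m and y of new2 in the frame of tray_mid between -0.085 and 0.085 m and z of new2 in the frame of tray_mid between 0.004 and 0.024 m and x of new3 in the frame of tray_mid between -0.07 and 0.07 m and y of new3 in the frame of tray_mid between -0.085 and 0.085 m and z of new3 in the frame of tray_mid between 0.004 and 0.024 m and x of cured1 in the frame of dish between -0.075 and 0.075 m and y of cured1 in the frame of dish between -0.05 and 0.05 m and z of cured1 in the frame of dish between 0.01 and 0.03 m and x of cured2 in the frame of dish between -0.075 and 0.075 m and y of cured2 in the frame of dish between -0.05 and 0.05 m and z of cured2 in the frame of dish between 0.01 and 0.03 m and linear speed of each of new1, new2, new3, cured1, cured2 below 0.02 m/s and value of joint tray below 0.01 m and value of joint lamp above 0.75 rad and x of blank1 in the frame of crate between -0.118 and 0.118 m and y of blank1 in the frame of crate between -0.123 and 0.123 m and z of blank1 in the frame of crate between 0 and 0.06 m and x of blank2 in the frame of crate between -0.118 and 0.118 m and y of blank2 in the frame of crate between -0.123 and 0.123 m and z of blank2 in the frame of crate between 0 and 0.06 m and x of post1 in the frame of crate between -0.118 and 0.118 m and y of post1 in the frame of crate between -0.123 and 0.123 m and z of post1 in the frame of crate between 0 and 0.06 m and x of post2 in the frame of crate between -0.118 and 0.118 m and y of post2 in the frame of crate between -0.123 and 0.123 m and z of post2 in the frame of crate between 0 and 0.06 m and x of bracket in the frame of crate between -0.118 and 0.118 m and y of bracket in the frame of crate between -0.123 and 0.123 m and z of bracket in the frame of crate between 0 and 0.06 m and x of clamp in the frame of crate between -0.118 and 0.118 m and y of clamp in the frame of crate between -0.123 and 0.123 m and z of clamp in the frame of crate between 0 and 0.06 m); the robot touches nothing.
It fails at once if the lamp is on while the tray is out by more than 30 mm (value of joint lamp above 0.45 rad and value of joint tray above 0.03 m).
It fails at once if the bottle, the cap or the screwdriver is moved more than 30 mm (distance of any of bottle, cap, driver from where it was at the start of the episode above 0.03 m).
Of new1, new2, new3 only 2 to 3 are there at a start; the rules pass over those that are not, and their reading is None.
Of cured1, cured2 only 1 to 2 are there at a start; the rules pass over those that are not, and their reading is None.
At some moment in a run one of new1, new2, new3, cured1, cured2 may be knocked a few centimetres aside while the robot is not near it.
Once in a run the grip may slacken for a moment while it holds something.
It also fails if it takes over 210 s, if anything falls off the work surface, if the arm or the gripper's body presses on something with over 40 N, if the wrist force passes 120 N, or if a joint passes its speed limit or range.

## Working session

There is one attempt and no reset: what is moved stays moved. The work goes in short steps, Python scripts to look and compute and a tool call to move; the robot and the scene stay as the last step left them, time stands still between calls to the robot, and variables do not carry over. Pictures are saved under pics/ and viewed, and the job is handed in when it is done.

Besides the shell and the picture viewer there is one more tool, called after "Request:" by a JSON object that holds its "api" and its "payload". apply_moves: Moves the arm, as the interface text tells. Its arguments: {"type":"object","properties":{"deltas":{"type":"array","items":{"type":"array","items":{"type":"number"}}},"newtons":{"type":"number"}},"required":["deltas"]}

```bash
ls; mkdir -p pics
cat > h.py <<'E'
import numpy as np, cv2
from plant import read_state, read_camera, ticket, robot
def cam(name):
    s=read_state(); c=read_camera(name)
    K=np.array(c["intrinsics"],float)
    if name=="wrist":
        M=np.array(c["mount"],float)
        T=np.eye(4);T[:3,:3]=np.array(s["orientation"]);T[:3,3]=s["ee_pos"]
        W=T@M
    else:
        R=cv2.Rodrigues(np.array(c["rvec"],float))[0];t=np.array(c["tvec"],float).ravel()
        W=np.eye(4);W[:3,:3]=R.T;W[:3,3]=-R.T@t
    return np.array(c["pixels"]),K,W
def toplane(K,W,uv,z):
    d=W[:3,:3]@np.linalg.inv(K)@np.array([uv[0],uv[1],1.0]);o=W[:3,3]
    return o+d*(z-o[2])/d[2]
def proj(K,W,p):
    q=W[:3,:3].T@(np.array(p,float)-W[:3,3]);q=K@q;return q[:2]/q[2]
def save(name,img): cv2.imwrite("pics/"+name,img[...,::-1])
E
python3 - <<'E'
from h import *
print(read_state(), robot, robot.tcp_to_tips)
for n in ["top","side","wrist"]:
    p,K,W=cam(n);save(n+"0.png",p);print(n,K,W)
    np.savez(n+"0.npz",p=p,K=K,W=W)
E
```

```text
pics
{'time_s': 0.0, 'joint_pos': array([-1.25661428,  0.33287347, -0.06471897,  1.46098361,  0.02161089,
        1.34989225, -0.08850423]), 'dq': array([-0.00116816, -0.00015021, -0.00076941, -0.00193452, -0.00045388,
        0.00089272,  0.00049356]), 'tau': array([-5.34653664e-04, -6.25450230e+01,  4.88062366e-02, -3.91627693e+01,
        1.63699617e-02,  9.55182390e-03, -2.24583130e-05]), 'ee_pos': array([206.40835224, 589.54313   , 247.49477535]), 'orientation': array([[ 3.30415481e-01,  9.43835494e-01, -4.12552503e-04],
       [ 9.43834457e-01, -3.30415730e-01, -1.40107963e-03],
       [-1.45870252e-03,  7.35571302e-05, -9.99998933e-01]]), 'wrist_force': array([-0.03813359, -0.44772313, -0.32880442]), 'torque': array([ 0.03064755, -0.0120943 ,  0.00791182]), 'gripper_width': 85.32887105090613} <Robot object at 0x7f4a66b57e00> 17.0
top [[406.8706118    0.         280.75959677]
 [  0.         406.8706118  216.96725361]
 [  0.           0.           1.        ]] [[ 3.93186597e-03 -9.88393758e-01  1.51862831e-01  4.18127302e+02]
 [-9.99697183e-01 -1.96064830e-04  2.46069828e-0
[... 256 characters left out ...]
    0.           1.        ]] [[ 9.21300314e-01 -2.26914858e-01  3.15777418e-01  2.01073577e+02]
 [-3.88543529e-01 -5.04869319e-01  7.70805356e-01 -9.46328176e+02]
 [-1.54808574e-02 -8.32836489e-01 -5.53302562e-01  7.96302519e+02]
 [ 0.00000000e+00  0.00000000e+00  0.00000000e+00  1.00000000e+00]]
wrist [[319.2032011    0.         273.61345641]
 [  0.         319.2032011  211.65273753]
 [  0.           0.           1.        ]] [[ 3.31283802e-01  8.97496133e-01  2.91121512e-01  1.31016298e+02]
 [ 9.43529611e-01 -3.14561552e-01 -1.03937013e-01  6.16186165e+02]
 [-1.70743233e-03  3.09114415e-01 -9.51023324e-01  3.73541636e+02]
 [ 0.00000000e+00  0.00000000e+00  0.00000000e+00  1.00000000e+00]]
```

View pics/top0.png

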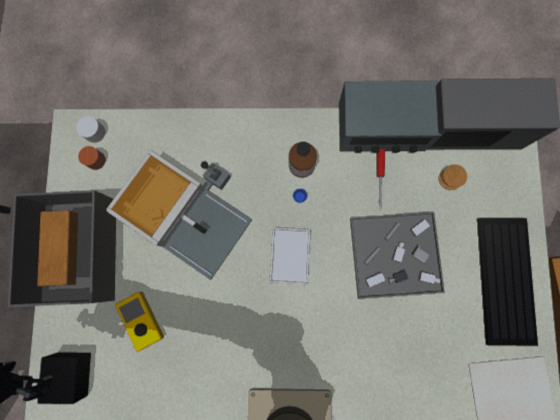

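View pics/side0.png

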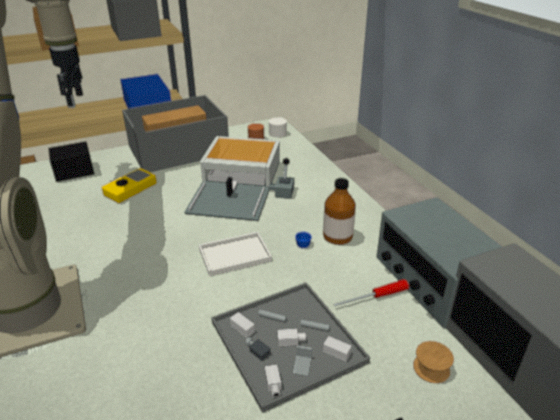

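View pics/wrist0.png

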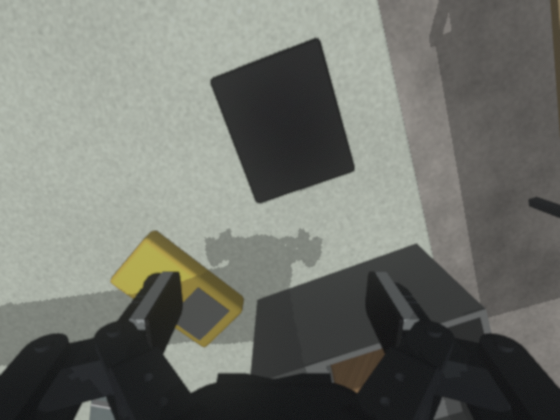

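Run:
```python
from h import *
p=np.load("top0.npz")["p"]
save("z1.png",cv2.resize(p[140:290,100:260],None,fx=5,fy=4*1.25/1,interpolation=cv2.INTER_CUBIC)[:600])
save("z2.png",cv2.resize(p[205:305,340:450],None,fx=6,fy=6,interpolation=cv2.INTER_CUBIC))
```

```text
(no output)
```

View pics/z1.png

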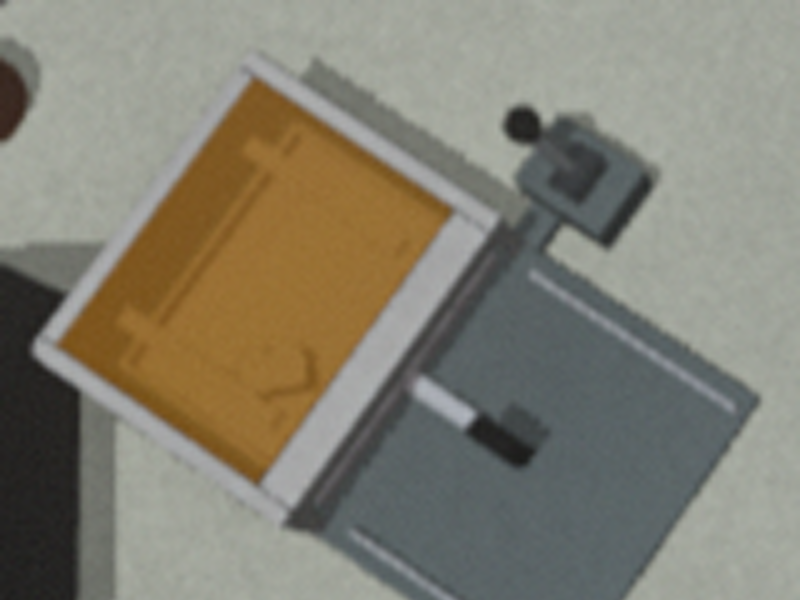

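View pics/z2.png

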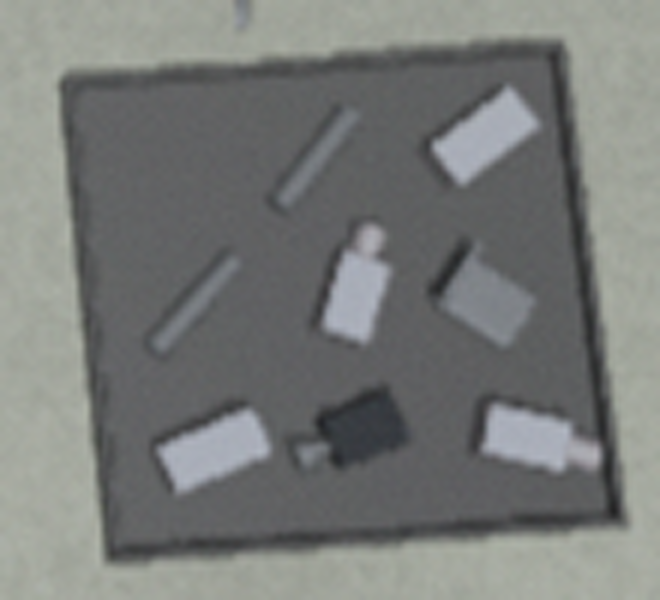

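Run:
```python
from h import *
d=np.load("top0.npz");p,K,W=d["p"],d["K"],d["W"]
f=lambda u,v,z:toplane(K,W,(u,v),z)
for n,u,v,z in [("FR",200,184,80),("FL",156.6,244,80),("BL",107.3,209,80),("BR",151,151.2,80),("pl1",251.6,220,10),("pl2",211.5,277,10),("ball",204.4,165,94),("handle",200.2,227.8,66)]:
    print(n,f(u,v,z).round(1))
FR,FL,BL,BR=[f(*a,80) for a in [(200,184),(156.6,244),(107.3,209),(151,151.2)]]
print(np.linalg.norm(FR-FL),np.linalg.norm(BR-BL),np.linalg.norm(FR-BR),np.linalg.norm(FL-BL))
# z2
hsv=cv2.cvtColor(p,cv2.COLOR_RGB2HSV)
c=p[205:305,340:450].astype(int)
m=(c.min(2)>140).astype(np.uint8)
n,l,st,ce=cv2.connectedComponentsWithStats(m)
for i in range(1,n):
    if 15<st[i,4]<400: print(st[i],ce[i]+[340,205],f(*(ce[i]+[340,205]),29).round(1), cv2.minAreaRect(np.argwhere(l==i)[:,::-1].astype(np.float32)))
for u,v in [(340+65/6,205+78/6),(340+560/6,205+45/6),(340+622/6,205+520/6),(340+108/6,205+558/6)]: print("crate",f(u,v,18).round(1))
for u,v in [(275,227.5),(310.5,229),(309,283),(272,282)]: print("dish",f(u,v,18).round(1))
```

```text
FR [685.4 255.2  80. ]
FL [514.4 370.8  80. ]
BL [613.4 516.5  80. ]
BR [782.7 400.7  80. ]
pl1 [592.3 113.6  10. ]
pl2 [424.5 228.1  10. ]
ball [737.  241.4  94. ]
handle [561.8 253.5  66. ]
206.3917477087585 205.08083056613475 175.02818502056212 176.08266772945748
[ 72  15  17  15 124] [420.45967742 227.28225806] [ 568.5 -376.5   29. ] ((80.52000427246094, 22.35999870300293), (7.600000858306885, 16.000001907348633), 53.130104064941406)
[ 54  38  11  19 117] [399.07692308 252.8034188 ] [ 494.9 -312.3   29. ] ((59.48624038696289, 46.545875549316406), (7.75839376449585, 17.815568923950195), 16.699243545532227)
[ 27  69  18  13 128] [375.46875 279.59375] [ 418.9 -242.8   29. ] ((35.465518951416016, 74.5862045288086), (7.48446798324585, 16.675920486450195), 66.80140686035156)
[ 81  68  19  10 119] [428.84033613 277.88235294] [ 424.2 -393.1   29. ] ((89.97647857666016, 73.10588073730469), (18.87295150756836, 7.375635623931885), 12.528807640075684)
crate [ 597.2 -178.8   18. ]
crate [ 613.5 -419.4   18. ]
crate [ 385.8 -436.5   18. ]
crate [ 366.9 -194.    18. ]
dish [568.9  43.6  18. ]
dish [564.6 -60.4  18. ]
dish [408.5 -55.   18. ]
dish [410.9  51.3  18. ]
```

```bash
cat >> h.py <<'E'
UO=np.array([602.,312.]);UA=55.8
def U(x,y):
    a=np.radians(UA);return UO+x*np.array([np.cos(a),np.sin(a)])+y*np.array([-np.sin(a),np.cos(a)])
def toU(p):
    a=np.radians(UA);d=np.array(p[:2])-UO;return np.array([d@[np.cos(a),np.sin(a)],d@[-np.sin(a),np.cos(a)]])
def pose():
    s=read_state();R=np.array(s["orientation"]);return np.array(s["ee_pos"]),np.degrees(np.arctan2(R[1,0],R[0,0]))
def plan(wps,g=0,cur=None,step=60):
    """wps: list of (x,y,z,theta|None)"""
    p,th=pose() if cur is None else cur
    p=p.copy()
    print("at",p.round(1),round(th,1))
    for x,y,z,t in wps:
        T=np.array([x,y,z],float); t=th if t is None else t
        dth=(t-th+180)%360-180
        n=max(1,int(np.ceil(np.abs(dth)/10.5)),int(np.ceil(np.linalg.norm(T-p)/step)))
        rows=[]
        for i in range(n):
            a=np.radians(th);R=np.array([[np.cos(a),np.sin(a),0],[np.sin(a),-np.cos(a),0],[0,0,-1]])
            d=np.round(R.T@((T-p)/(n-i)),0);dt=round(-dth/(n-i),1) 
            p=p+R@d; th-=dt; dth+=dt
            rows.append([g,*[int(v) for v in d],dt])
        for i in range(0,n,5): print(str(rows[i:i+5]))
        print("  ->",p.round(1),round(th,1))
    return p,th
E
python3 - <<'E'
from h import *
a=U(52,-155)
print(a,toU((737,241.4)),toU((561.8,253.5)))
plan([(206,590,290,None),(*U(60,-157),280,-34.2),(*U(52,-157),98,-34.2)],g=1)
E
```

```text
[759.42582466 267.8852663 ] [  17.48936747 -151.338964  ] [-70.97996538   0.36676148]
at [206.5 589.7 247.7] 70.7
[[1, 0, -1, -42, np.float64(-0.0)]]
  -> [205.5 590.  289.7] 70.7
[[1, -10, 58, 1, np.float64(9.5)], [1, -1, 58, 1, np.float64(9.5)], [1, 9, 58, 1, np.float64(9.5)], [1, 18, 56, 1, np.float64(9.5)], [1, 27, 52, 1, np.float64(9.6)]]
[[1, 36, 46, 1, np.float64(9.5)], [1, 43, 40, 1, np.float64(9.6)], [1, 49, 32, 1, np.float64(9.5)], [1, 53, 24, 1, np.float64(9.6)], [1, 56, 14, 0, np.float64(9.5)]]
[[1, 59, 5, 1, np.float64(9.6)]]
  -> [766.1 273.5 279.7] -34.2
[[1, 0, 2, 45, np.float64(-0.0)], [1, 0, 2, 46, np.float64(-0.0)], [1, 0, 2, 45, np.float64(-0.0)], [1, 0, 2, 46, np.float64(-0.0)]]
  -> [761.6 266.8  97.7] -34.2
```

Request:
{"api": "apply_moves", "payload": {"deltas": [[1,0,0,-42,0],[1,-10,58,1,9.5],[1,-1,58,1,9.5],[1,9,58,1,9.5],[1,18,56,1,9.5]], "newtons": 40}}

```text
time_s: 0.78
ee_pos: [411.8, 473.0, 286.2]
orientation: [[0.844, 0.536, -0.0], [0.536, -0.844, -0.0], [-0.0, 0.0, -1.0]]
wrist_force: [1.6, 0.3, -0.0]
gripper_width: -0.1
```

Request:
{"api": "apply_moves", "payload": {"deltas": [[1,27,52,1,9.5],[1,36,46,1,9.5],[1,43,40,1,9.5],[1,49,32,1,9.5],[1,53,24,1,9.5]]}}

```text
time_s: 1.4
ee_pos: [666.7, 330.3, 281.0]
orientation: [[0.966, -0.26, -0.0], [-0.26, -0.966, -0.0], [-0.0, 0.0, -1.0]]
wrist_force: [0.2, 0.6, 0.2]
gripper_width: -0.3
```

Request:
{"api": "apply_moves", "payload": {"deltas": [[1,56,14,0,9.5],[1,59,5,1,9.5],[1,0,0,0,0],[1,0,0,0,0]]}}

```text
time_s: 1.9
ee_pos: [767.6, 274.6, 279.4]
orientation: [[0.831, -0.556, -0.001], [-0.556, -0.831, -0.0], [-0.001, 0.001, -1.0]]
wrist_force: [-0.5, 1.2, 0.6]
gripper_width: 0.2
```

Run:
```python
from h import *
p,th=pose();print(p,th,toU(p),read_state()["wrist_force"])
for n in ["wrist","side"]:
    q,K,W=cam(n);save(n+"1.png",q)
plan([(*U(50,-155),98,-34.2)],g=1)
```

```text
[767.61574034 274.61462892 279.43316715] -33.76073538487798 [  62.16914057 -157.99125729] [-0.46971351  1.16164819  0.56811994]
at [766.9 276.  281.3] -33.7
[[1, 0, 3, 46, np.float64(0.1)], [1, -1, 3, 46, np.float64(0.1)], [1, 0, 3, 46, np.float64(0.2)], [1, -1, 4, 45, np.float64(0.1)]]
  -> [758.  266.3  98.3] -34.2
```

View pics/wrist1.png

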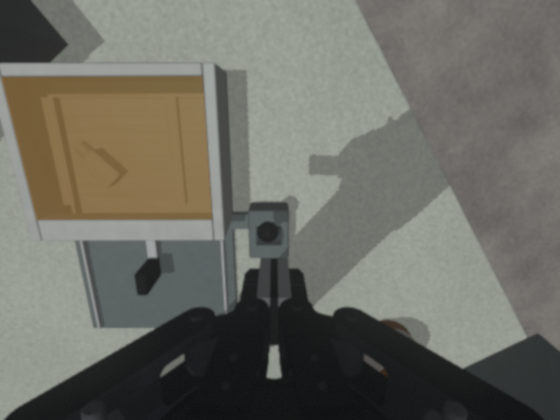

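View pics/side1.png

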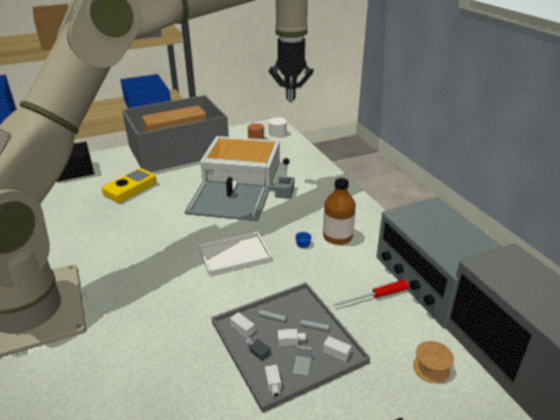

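Run:
```python
from h import *
q,K,W=cam("wrist")
b=toplane(K,W,(267,232),94);print(b,toU(b))
for uv,z in [((38,240),80),((228,239),80),((217,64),80),((99,327),10),((234,327),10),((148,271),66)]:
    b=toplane(K,W,uv,z);print(b.round(1),toU(b).round(1))
save("wc.png",cv2.resize(q[50:300,:300],None,fx=2.4,fy=2.4))
```

```text
[735.35940286 242.74391328  94.        ] [  17.67873965 -149.22666666]
[515.  371.5  80. ] [  0.3 105.4]
[691.4 255.4  80. ] [   3.4 -105.7]
[787.8 404.4  80. ] [ 180.8 -101.7]
[423.2 229.1  10. ] [-169.1  101.3]
[589.8 118.   10. ] [-167.3  -99. ]
[582.1 271.4  66. ] [-44.8  -6.4]
```

View pics/wc.png

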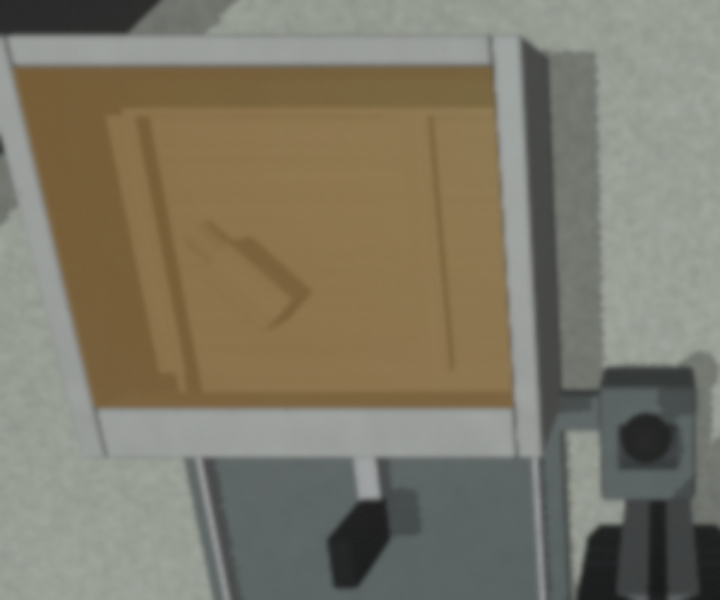

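Request:
{"api": "apply_moves", "payload": {"deltas": [[1,2,3,46,0],[1,2,3,46,0],[1,1,3,46,0],[1,1,3,45,0],[1,0,0,0,0]]}}

```text
time_s: 2.68
ee_pos: [763.2, 261.8, 94.2]
orientation: [[0.832, -0.555, -0.006], [-0.555, -0.832, -0.001], [-0.004, 0.004, -1.0]]
wrist_force: [-0.6, 0.1, -0.1]
gripper_width: 0.1
```

Run:
```python
from h import *
p,th=pose();print(p,th,toU(p),read_state()["wrist_force"])
for n in ["wrist","side"]:
    q,K,W=cam(n);save(n+"2.png",q)
```

```text
[763.20339798 261.75248112  94.15767796] -33.73101070277309 [  49.05100368 -161.57149412] [-0.64724016  0.06195642 -0.09620498]
```

View pics/wrist2.png

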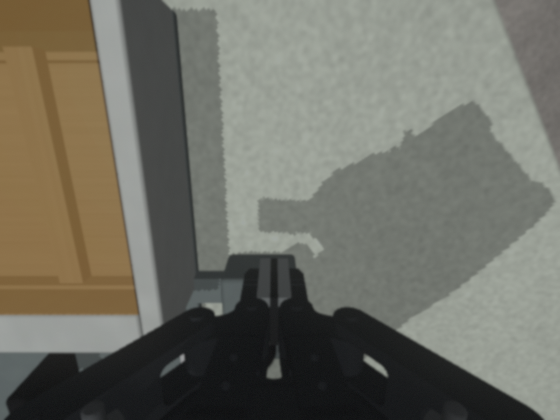

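Request:
{"api": "apply_moves", "payload": {"deltas": [[1,-10,0,0,0],[1,0,12,0,0],[1,0,12,0,0],[1,0,12,0,0],[1,0,12,0,0]]}}

```text
time_s: 3.4
ee_pos: [730.8, 226.8, 98.5]
orientation: [[0.831, -0.556, 0.001], [-0.556, -0.831, 0.001], [0.001, -0.001, -1.0]]
wrist_force: [-0.1, 0.3, 0.3]
gripper_width: 0.2
```

Run:
```python
from h import *
p,th=pose();print(p,th,toU(p),read_state()["wrist_force"])
for n in ["top","side"]:
    q,K,W=cam(n);save(n+"3.png",q)
    c=q[120:220,240:340] if n=="side" else q[140:240,150:250]; save(n+"3c.png",cv2.resize(c,None,fx=5,fy=5))
```

```text
[730.83606908 226.82486934  98.50622183] -33.77386537318632 [   1.96991691 -154.43333515] [-0.14702206  0.26079918  0.25844232]
```

View pics/side3c.png

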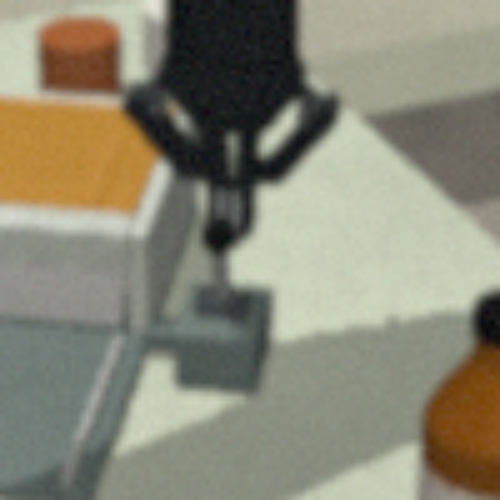

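View pics/top3.png

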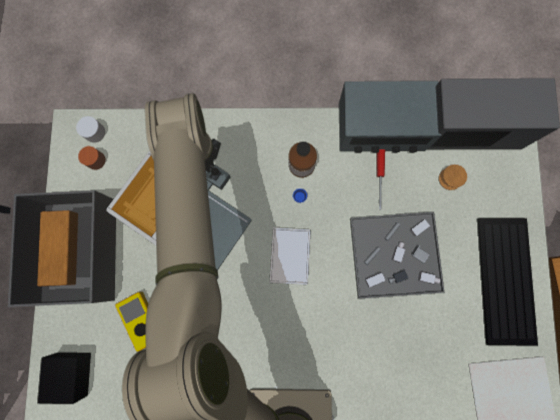

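Request:
{"api": "apply_moves", "payload": {"deltas": [[1,0,9,0,0],[1,0,8,0,0],[1,0,-10,0,0],[1,0,-20,0,0],[1,0,-20,-40,0]]}}

```text
time_s: 4.12
ee_pos: [747.6, 254.2, 133.5]
orientation: [[0.831, -0.556, -0.007], [-0.557, -0.831, -0.003], [-0.004, 0.006, -1.0]]
wrist_force: [-0.2, -0.4, -0.5]
gripper_width: 0.1
```

Request:
{"api": "apply_moves", "payload": {"deltas": [[1,0,0,-62,0],[1,0,0,-62,0],[1,0,0,0,0]]}}

```text
time_s: 4.5
ee_pos: [751.2, 254.4, 268.3]
orientation: [[0.831, -0.556, 0.009], [-0.556, -0.831, 0.002], [0.006, -0.007, -1.0]]
wrist_force: [0.7, -0.1, -0.4]
gripper_width: 0.1
```

Run:
```python
from h import *
p,th=pose();print(p,th,toU(p),read_state()["wrist_force"])
for n in ["wrist"]:
    q,K,W=cam(n);save(n+"4.png",q); np.savez("w4.npz",p=q,K=K,W=W)
plan([(*U(-73,0),200,-34.2),(*U(-73,0),120,-34.2)])
```

```text
[751.19868528 254.44203285 268.25555241] -33.78062884277126 [  36.25702447 -155.7517109 ] [ 0.72868735 -0.1303826  -0.35628535]
at [750.3 254.2 264.3] -33.8
[[0, -39, 27, 16, np.float64(0.1)], [0, -39, 27, 16, np.float64(0.1)], [0, -39, 27, 16, np.float64(0.1)], [0, -39, 27, 16, np.float64(0.1)]]
  -> [560.6 251.8 200.3] -34.2
[[0, 0, 0, 40, np.float64(0.0)], [0, 0, 0, 40, np.float64(0.0)]]
  -> [560.6 251.8 120.3] -34.2
```

View pics/wrist4.png

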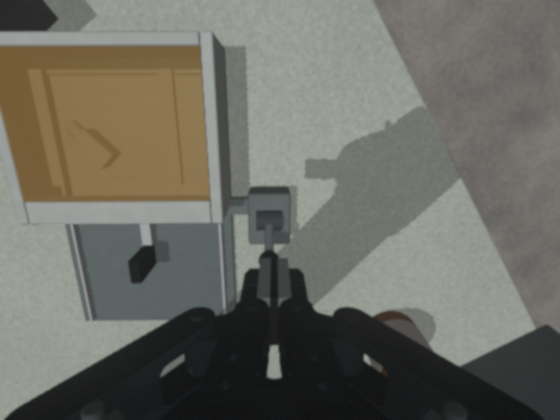

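Request:
{"api": "apply_moves", "payload": {"deltas": [[0,-39,27,16,0],[0,-39,27,16,0],[0,-39,27,16,0],[0,-39,27,16,0],[0,0,0,0,0]]}}

```text
time_s: 5.18
ee_pos: [554.5, 251.2, 193.8]
orientation: [[0.832, -0.554, -0.007], [-0.554, -0.832, -0.002], [-0.005, 0.006, -1.0]]
wrist_force: [1.1, 0.1, 2.0]
gripper_width: 85.4
```

Run:
```python
from h import *
p,th=pose();print(p,th,toU(p))
for n in ["wrist","top"]:
    q,K,W=cam(n);save(n+"5.png",q)
    np.savez(n+"5.npz",p=q,K=K,W=W)
d=np.load("w4.npz");b=toplane(d["K"],d["W"],(268,258),94);print(toU(b))
```

```text
[554.54915125 251.24065317 193.83838027] -33.65136473255852 [-76.92420881   5.09385633]
[ -31.54405689 -150.72908094]
```

View pics/wrist5.png

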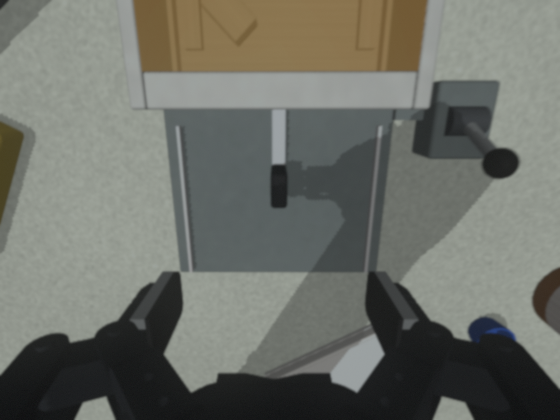

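Run:
```python
from h import *
d=np.load("wrist5.npz");K,W,q=d["K"],d["W"],d["p"]
for x in (-85,-55):
  for z in (66,35): print(x,z,proj(K,W,[*U(x,0),z]))
b=toplane(K,W,(279,207),66);print(toU(b)); b=toplane(K,W,(279,164),66);print(toU(b))
for uv,z in [((145,108),80),((416,108),80),((180,272),10),((373,272),10),((279,207),66)]: print(toU(toplane(K,W,uv,z)).round(1))
b=toplane(K,W,(500,162),94);print("ball",toU(b))
g=q[150:225,268:292].astype(int).sum(2);print(g[:,11])
```

```text
-85 66 [281.22398769 216.02615026]
-85 35 [280.65047262 205.09979694]
-55 66 [281.82608313 181.06178978]
-55 35 [281.1722455  173.34622051]
[-77.067769     1.97992631]
[-41.14087106   2.48527924]
[ 0.5 99. ]
[  2.2 -94.2]
[-170.3  108.2]
[-167.9 -102.1]
[-77.1   2. ]
ball [ -33.33297181 -152.83378278]
[483 480 480 480 480 480 482 482 482 483 480 479 460 402 289 173 107  91
  93  93  89  89  91  91  97 104 108 112 119 117 116 118 115 107 107 105
  98  98 104 101  96 100 101  99  96  96 102  96 100  99  98 100  95  95
  98 101 108 158 223 266 280 284 283 285 283 283 286 286 286 285 286 286
 284 286 284]
```

Run:
```python
from h import *
plan([(*U(-66,1.5),125,-34.2),(*U(-66,1.5),52,-34.2)])
```

```text
at [559.1 251.4 196.6] -33.8
[[0, 0, -4, 36, np.float64(0.2)], [0, 0, -4, 36, np.float64(0.2)]]
  -> [563.6 258.1 124.6] -34.2
[[0, 0, 0, 36, np.float64(0.0)], [0, 0, 0, 37, np.float64(0.0)]]
  -> [563.6 258.1  51.6] -34.2
```

Request:
{"api": "apply_moves", "payload": {"deltas": [[0,0,-5,36,0],[0,0,-4,36,0],[0,0,0,0,0]]}}

```text
time_s: 5.65
ee_pos: [564.2, 258.0, 122.8]
orientation: [[0.831, -0.557, -0.004], [-0.557, -0.831, -0.003], [-0.001, 0.005, -1.0]]
wrist_force: [-0.2, -0.6, 0.4]
gripper_width: 85.6
```

Run:
```python
from h import *
for i in range(3):
    q,K,W=cam("wrist");p,th=pose();print(p,th,toU(p))
save("w6.png",q)
```

```text
[565.2140192  258.27488845 124.91447523] -33.83247364304768 [-65.11178446   0.22697795]
[565.81831944 258.50955839 126.24943769] -33.839729908801324 [-64.57802639  -0.14092297]
[566.06633758 258.66299154 126.91954538] -33.83972401087236 [-64.31171794  -0.25981173]
```

View pics/w6.png

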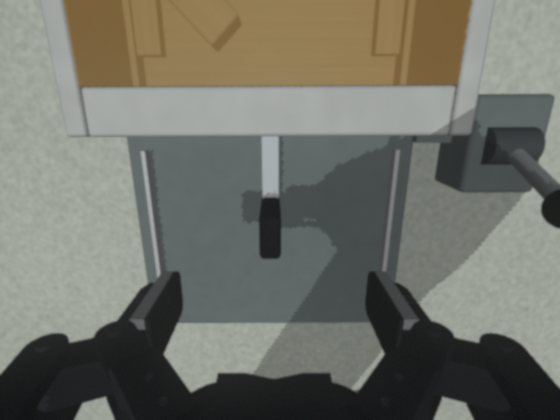

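Run:
```python
from h import *
q,K,W=cam("wrist");p,th=pose();print(p,toU(p))
for v in (258,226,198): print(v,toU(toplane(K,W,(270,v),66)))
g=q[190:265,270].astype(int).sum(1);print(g)
plan([(*U(-66,2),52,-34)])
```

```text
[565.98535701 258.79670877 127.14212946] [-64.24664085  -0.11767404]
258 [-77.41111476   2.61983311]
226 [-55.34731604   2.66317038]
198 [-37.20228378   2.69881049]
[515 509 498 471 427 396 362 287 188 112  97  87  91  95  90  89  95  92
  90  91  91  91  92  91  87  88  94  94  98  96 102 100 100 100 101 101
  98 103  99 100 100  99 102  98  98 101  99 102 103  99  97  94  96  96
 101  99 102  98  97 100  98 100 100 100  99  99 104 119 189 262 296 304
 305 306 306]
at [566.  258.8 127.1] -33.8
[[0, -1, 1, 38, np.float64(0.1)], [0, -1, 1, 37, np.float64(0.1)]]
  -> [563.2 258.3  52.1] -34.0
```

Request:
{"api": "apply_moves", "payload": {"deltas": [[0,-2,0,38,0.3],[0,-1,0,37,0],[0,0,0,0,0],[1,0,0,0,0],[1,0,0,0,0]], "newtons": 40}}

```text
time_s: 6.48
ee_pos: [563.4, 260.9, 52.5]
orientation: [[0.828, -0.561, 0.003], [-0.561, -0.828, 0.002], [0.001, -0.003, -1.0]]
wrist_force: [-1.2, 0.0, -0.4]
gripper_width: 51.7
```

Request:
{"api": "apply_moves", "payload": {"deltas": [[1,0,0,0,0],[1,0,0,0,0]]}}

```text
time_s: 6.72
ee_pos: [563.7, 259.7, 51.3]
orientation: [[0.828, -0.561, 0.003], [-0.561, -0.828, -0.0], [0.003, -0.002, -1.0]]
wrist_force: [3.1, -1.1, -2.1]
gripper_width: 13.5
```

Run:
```python
from h import *
s=read_state();print(s["wrist_force"],s["torque"],s["gripper_width"]);p,th=pose();print(p,th,toU(p))
q,K,W=cam("wrist")
save("w7.png",q)
plan([(*U(toU(p)[0]-156,toU(p)[1]),p[2],None)],g=1,step=40)
```

```text
[ 3.08928586 -1.07545396 -2.14841003] [0.57434927 0.58329413 0.46736397] 13.461913917354957
[563.74743656 259.72549834  51.27357001] -34.120752554348385 [-64.73635493   2.25532367]
at [563.6 259.7  51.2] -34.1
[[1, 0, 39, 0, np.float64(-0.0)], [1, 0, 39, 0, np.float64(-0.0)], [1, 0, 39, 0, np.float64(-0.0)], [1, 0, 39, 0, np.float64(-0.0)]]
  -> [476.1 130.6  51.2] -34.1
```

View pics/w7.png

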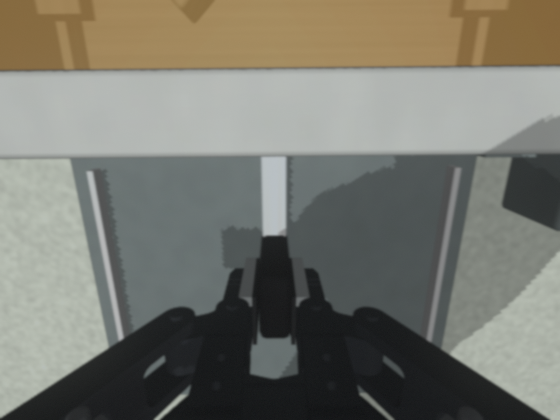

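Request:
{"api": "apply_moves", "payload": {"deltas": [[1,0,12,0,0],[1,0,24,0,0],[1,0,24,0,0],[1,0,24,0,0],[1,0,24,0,0]]}}

```text
time_s: 7.4
ee_pos: [503.6, 169.4, 51.2]
orientation: [[0.828, -0.561, 0.005], [-0.561, -0.828, -0.0], [0.004, -0.003, -1.0]]
wrist_force: [11.1, -5.4, -2.2]
gripper_width: 13.2
```

Request:
{"api": "apply_moves", "payload": {"deltas": [[1,0,22,0,0],[1,0,14,0,0],[1,0,8,0,0],[1,0,1,0,0],[1,0,0,0,0]]}}

```text
time_s: 8.02
ee_pos: [482.4, 137.5, 51.9]
orientation: [[0.829, -0.559, 0.014], [-0.559, -0.829, 0.005], [0.009, -0.012, -1.0]]
wrist_force: [31.4, 14.3, -27.8]
gripper_width: 13.8
```

Run:
```python
from h import *
s=read_state();print(s["wrist_force"],s["torque"],s["gripper_width"]);p,th=pose();print(p,th,toU(p))
q,K,W=cam("wrist");save("w8.png",q)
q,K,W=cam("top");save("t8.png",q)
```

```text
[ 31.38784137  14.33774095 -27.80298168] [ 3.10613607 -5.89904754  0.25096695] 13.817612894075504
[482.4247009  137.54310954  51.87713646] -33.98123318470118 [-211.50119317    0.83908877]
```

View pics/w8.png

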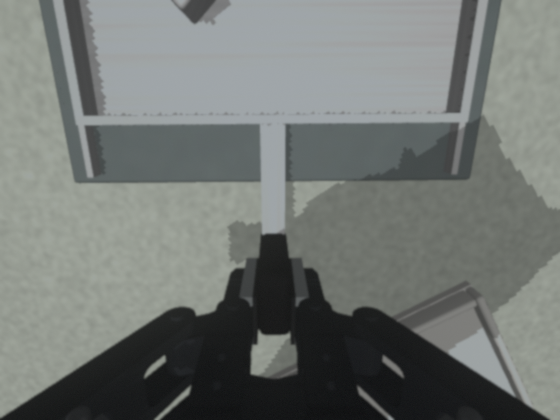

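View pics/t8.png

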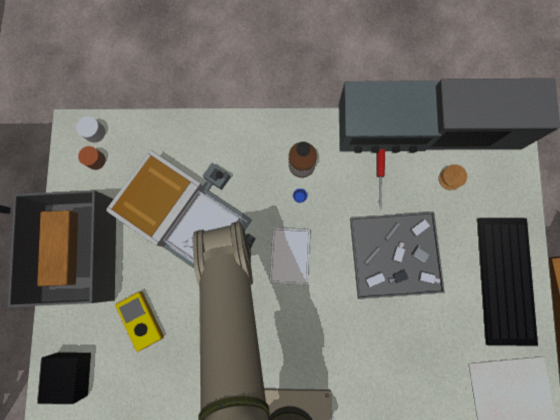

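Request:
{"api": "apply_moves", "payload": {"deltas": [[1,0,-3,0,0],[0,0,0,0,0],[0,0,0,0,0],[0,0,0,0,0],[0,0,0,0,0]]}}

```text
time_s: 8.75
ee_pos: [477.8, 136.2, 50.2]
orientation: [[0.828, -0.561, -0.0], [-0.561, -0.828, 0.0], [-0.0, 0.0, -1.0]]
wrist_force: [0.2, 0.1, 0.4]
gripper_width: 84.0
```

Request:
{"api": "apply_moves", "payload": {"deltas": [[0,0,0,-50,0],[0,0,-20,-60,0],[0,0,-30,-60,0],[0,0,-30,0,0],[0,0,0,0,0]]}}

```text
time_s: 9.38
ee_pos: [521.9, 202.6, 215.5]
orientation: [[0.83, -0.558, 0.0], [-0.558, -0.83, 0.0], [0.0, -0.001, -1.0]]
wrist_force: [-0.1, -0.7, -1.3]
gripper_width: 85.3
```

Run:
```python
from h import *
s=read_state();print(s["wrist_force"],s["gripper_width"]);p,th=pose();print(p,th,toU(p))
q,K,W=cam("wrist");save("w9.png",q);np.savez("w9.npz",p=q,K=K,W=W)
```

```text
[-0.14511426 -0.71866189 -1.27717658] 85.25062461894926
[521.86169273 202.60028041 215.53818022] -33.94471599265958 [-135.52679335    4.78907328]
```

View pics/w9.png

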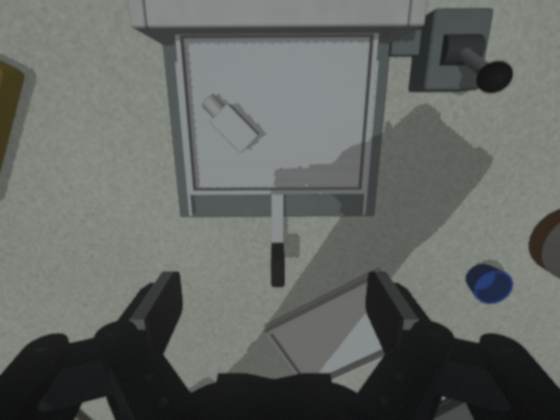

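Run:
```python
from h import *
d=np.load("w9.npz");q=d["p"]
save("w9c.png",cv2.resize(q[80:165,190:280],None,fx=7,fy=7,interpolation=cv2.INTER_CUBIC))
```

```text
(no output)
```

View pics/w9c.png

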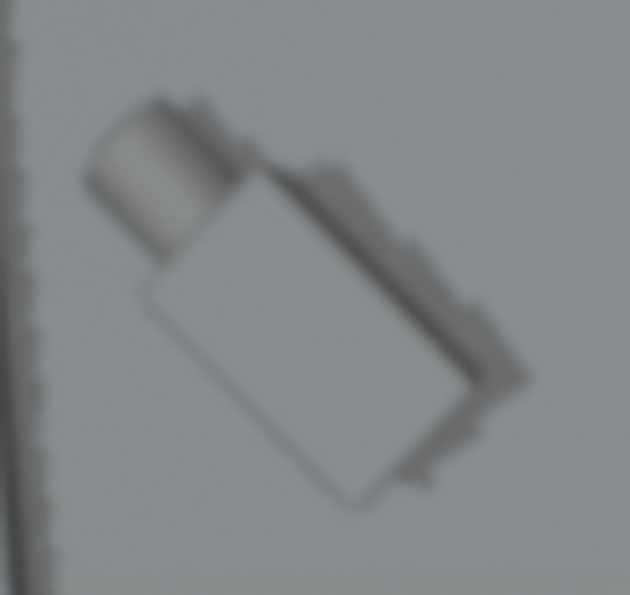

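```bash
cat >> h.py <<'E'
def rect(K,W,cs,z,off=(0,0),s=1):
    """cs: corners order: snout-end-right, snout-end-left, tail-left, tail-right"""
    P=np.array([toplane(K,W,(c[0]/s+off[0],c[1]/s+off[1]),z)[:2] for c in cs])
    e=[np.linalg.norm(P[i]-P[(i+1)%4]) for i in range(4)]
    d=(P[0]+P[1]-P[2]-P[3]);th=np.degrees(np.arctan2(d[1],d[0]))
    print("centre",P.mean(0).round(1),"edges",np.round(e,1),"snout dir",round(th,1));return P.mean(0),th
E
python3 - <<'E'
from h import *
d=np.load("w9.npz");K,W=d["K"],d["W"]
c,a=rect(K,W,[(260,168),(148,292),(352,508),(475,385)],39,(190,80),7)
print(toU(c))
for t in (a+90,a-90): 
    print("theta",t); plan([(*c,110,t),(*c,35,t)])
E
```

```text
centre [525.3 273.8] edges [21.7 38.  23.3 38.4] snout dir 99.8
[-74.71880645  41.89813236]
theta 189.82734350718732
at [521.4 200.8 215. ] -34.0
[[0, -3, -5, 8, np.float64(10.5)], [0, -4, -4, 8, np.float64(10.5)], [0, -4, -3, 8, np.float64(10.5)], [0, -5, -3, 8, np.float64(10.5)], [0, -5, -2, 8, np.float64(10.5)]]
[[0, -6, -1, 8, np.float64(10.5)], [0, -6, 0, 8, np.float64(10.4)], [0, -5, 2, 8, np.float64(10.5)], [0, -5, 2, 8, np.float64(10.4)], [0, -5, 3, 8, np.float64(10.5)]]
[[0, -4, 4, 8, np.float64(10.4)], [0, -3, 5, 8, np.float64(10.5)], [0, -1, 5, 9, np.float64(10.4)]]
  -> [525.1 273.5 110. ] -170.1
[[0, 0, 0, 37, np.float64(0.0)], [0, 0, 0, 38, np.float64(0.0)]]
  -> [525.1 273.5  35. ] -170.1
theta 9.827343507187322
at [521.4 200.8 215. ] -34.0
[[0, -8, -13, 21, np.float64(-8.8)], [0, -5, -13, 21, np.float64(-8.8)], [0, -3, -14, 21, np.float64(-8.8)], [0, -1, -15, 21, np.float64(-8.7)], [0, 1, -14, 21, np.float64(-8.8)]]
  -> [525.9 273.3 110. ] 9.9
[[0, 0, 0, 37, np.float64(0.0)], [0, 0, -1, 38, np.float64(0.0)]]
  -> [525.7 274.3  35. ] 9.9
```

Request:
{"api": "apply_moves", "payload": {"deltas": [[0.45,-8,-13,21,-8.8],[0.45,-5,-13,21,-8.8],[0.45,-3,-14,21,-8.8],[0.45,-1,-15,21,-8.8],[0.45,1,-14,21,-8.8]]}}

```text
time_s: 10.05
ee_pos: [525.7, 272.0, 109.3]
orientation: [[0.984, 0.176, -0.001], [0.176, -0.984, -0.001], [-0.001, 0.001, -1.0]]
wrist_force: [0.7, 0.2, 0.3]
gripper_width: 47.1
```

Request:
{"api": "apply_moves", "payload": {"deltas": [[0.45,0,0,0,0],[0.45,0,0,0,0],[0.45,0,0,0,0]]}}

```text
time_s: 10.42
ee_pos: [526.8, 272.3, 111.6]
orientation: [[0.986, 0.169, 0.001], [0.169, -0.986, 0.001], [0.001, -0.0, -1.0]]
wrist_force: [-0.5, 0.3, -0.7]
gripper_width: 47.3
```

Run:
```python
from h import *
s=read_state();print(s["wrist_force"],s["gripper_width"]);p,th=pose();print(p,th,toU(p))
q,K,W=cam("wrist");save("w10.png",q);np.savez("w10.npz",p=q,K=K,W=W)
```

```text
[-0.4592159   0.28192704 -0.73677473] 47.26341156957002
[526.75181757 272.27679608 111.56955965] 9.726777981240502 [-75.15004287  39.9085573 ]
```

View pics/w10.png

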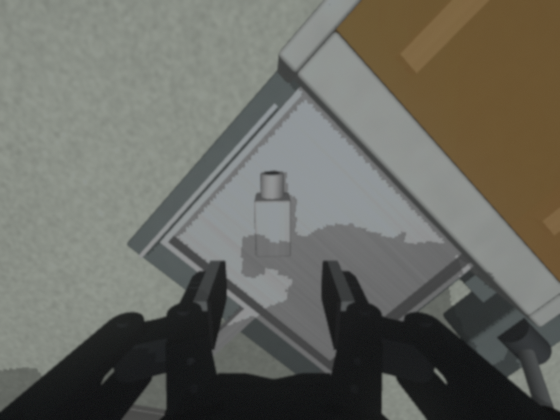

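Run:
```python
from h import *
d=np.load("w10.npz");K,W=d["K"],d["W"]
c,a=rect(K,W,[(291,195),(256,195),(257,255),(291,255)],39)
plan([(*c,34,a-90)],g=.45,step=40)
```

```text
centre [525.4 277.2] edges [22.5 42.5 23.3 42.5] snout dir 100.1
at [526.7 272.5 111.5] 9.8
[[0.45, 0, -2, 39, np.float64(-0.2)], [0.45, 0, -3, 38, np.float64(-0.2)]]
  -> [525.8 277.4  34.5] 10.2
```

Request:
{"api": "apply_moves", "payload": {"deltas": [[0.45,0,-2,39,0],[0.45,0,-2,38,0],[0.45,0,0,0,0],[1,0,0,0,0],[1,0,0,0,0]], "newtons": 50}}

```text
time_s: 11.1
ee_pos: [526.1, 277.2, 34.7]
orientation: [[0.985, 0.172, 0.001], [0.172, -0.985, 0.001], [0.001, -0.001, -1.0]]
wrist_force: [1.0, 0.8, 2.4]
gripper_width: 23.3
```

Request:
{"api": "apply_moves", "payload": {"deltas": [[1,0,0,0,0],[1,0,0,-20,0],[1,0,0,-40,0],[1,0,0,-60,0],[1,0,0,0,0]]}}

```text
time_s: 11.72
ee_pos: [528.1, 278.2, 159.9]
orientation: [[0.985, 0.172, 0.008], [0.171, -0.985, 0.006], [0.009, -0.004, -1.0]]
wrist_force: [0.3, 0.4, -0.4]
gripper_width: 22.7
```

Run:
```python
from h import *
s=read_state();print(s["wrist_force"],s["gripper_width"]);p,th=pose();print(p,th,toU(p))
q,K,W=cam("wrist");save("w11.png",q)
plan([(488,-5,110,-2.4),(488,-5,26,-2.4)],g=1)
```

```text
[ 0.2856833   0.40007952 -0.35667163] 22.739647102531084
[528.06004772 278.16096717 159.90733614] 9.874317786577324 [-69.54802484  42.13394032]
at [526.7 277.6 156.9] 9.9
[[1, -17, 54, 9, np.float64(2.5)], [1, -15, 55, 9, np.float64(2.4)], [1, -13, 56, 10, np.float64(2.5)], [1, -10, 56, 9, np.float64(2.4)], [1, -8, 57, 10, np.float64(2.5)]]
  -> [487.9  -5.3 109.9] -2.4
[[1, 0, 0, 42, np.float64(-0.0)], [1, 0, 0, 42, np.float64(-0.0)]]
  -> [487.9  -5.3  25.9] -2.4
```

View pics/w11.png

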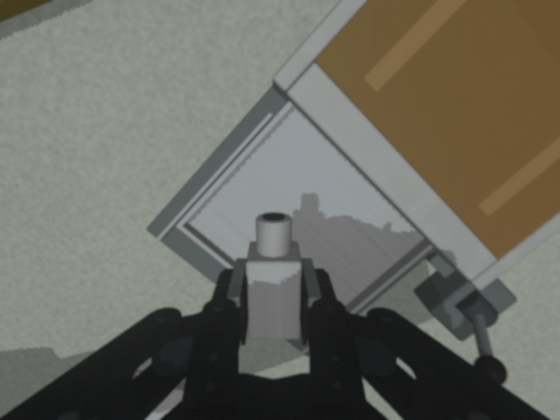

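Request:
{"api": "apply_moves", "payload": {"deltas": [[1,-17,54,9,2.5],[1,-15,55,9,2.5],[1,-13,56,10,2.5],[1,-10,56,9,2.4],[1,-8,57,10,2.4]]}}

```text
time_s: 12.4
ee_pos: [485.3, -7.6, 105.8]
orientation: [[0.999, -0.043, -0.001], [-0.043, -0.999, 0.0], [-0.001, -0.0, -1.0]]
wrist_force: [1.3, -0.3, -0.1]
gripper_width: 23.3
```

Request:
{"api": "apply_moves", "payload": {"deltas": [[1,0,0,40,0],[1,0,0,30,0],[1,0,0,12,0],[1,0,0,0,0],[1,0,0,0,0]]}}

```text
time_s: 13.02
ee_pos: [486.5, -5.7, 24.7]
orientation: [[0.999, -0.042, 0.0], [-0.042, -0.999, 0.0], [0.0, -0.0, -1.0]]
wrist_force: [1.0, 0.1, -0.5]
gripper_width: 23.4
```

Run:
```python
from h import *
s=read_state();print(s["wrist_force"],s["gripper_width"]);p,th=pose();print(p,th)
q,K,W=cam("wrist");save("w12.png",q)
```

```text
[ 0.96035754  0.13373947 -0.53125685] 23.36734987284907
[486.48722428  -5.73181289  24.72392359] -2.3806458460440965
```

View pics/w12.png

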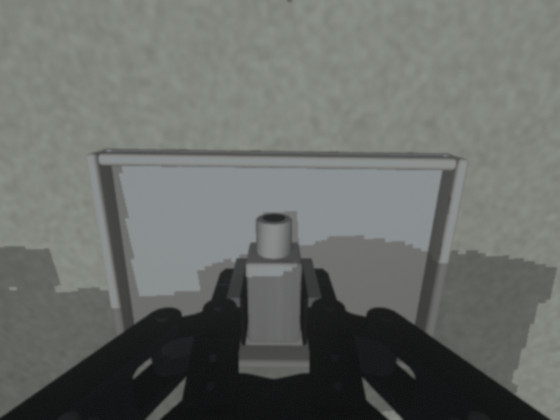

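Request:
{"api": "apply_moves", "payload": {"deltas": [[0.45,0,0,0,0],[0.45,0,0,0,0],[0.45,0,0,0,0],[0.45,0,0,-60,0],[0.45,0,0,-60,0]]}}

```text
time_s: 13.7
ee_pos: [485.8, -6.2, 145.6]
orientation: [[0.999, -0.042, -0.002], [-0.042, -0.999, -0.001], [-0.001, 0.001, -1.0]]
wrist_force: [0.8, 0.9, -0.4]
gripper_width: 47.0
```

Request:
{"api": "apply_moves", "payload": {"deltas": [[0.45,8,62,-20,0],[0.45,8,62,-20,0],[0.45,5,62,-20,0],[0.45,0,0,0,0],[0.45,0,0,0,0]]}}

```text
time_s: 14.32
ee_pos: [498.9, -183.5, 201.4]
orientation: [[0.999, -0.042, -0.0], [-0.042, -0.999, 0.001], [-0.001, -0.001, -1.0]]
wrist_force: [0.1, 1.6, -0.5]
gripper_width: 47.2
```

Run:
```python
from h import *
s=read_state();print(s["wrist_force"],s["gripper_width"]);p,th=pose();print(p,th)
q,K,W=cam("wrist");save("w13.png",q);np.savez("w13.npz",p=q,K=K,W=W)
q,K,W=cam("top");save("t13.png",q)
```

```text
[ 0.08818646  1.56431701 -0.4712948 ] 47.15187238663592
[ 498.90356494 -183.48119134  201.35046062] -2.4006771917844127
```

View pics/w13.png

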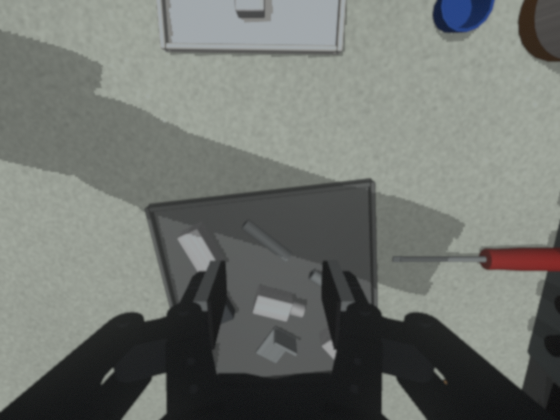

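View pics/t13.png

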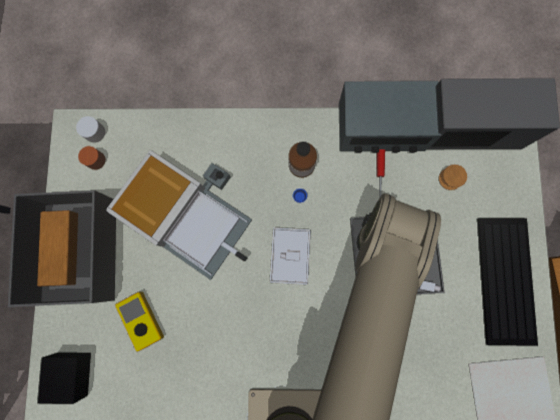

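Run:
```python
from h import *
d=np.load("top0.npz");K,W,q=d["K"],d["W"],d["p"]
c,a=rect(K,W,[(390,268),(352,246),(322,325),(365,343)],29,(340,205),6)
plan([(*c,180,a-90),(*c,110,a-90)],g=.57)
rect(K,W,[(565,470),(575,425),(490,400),(482,448)],29,(340,205),6)
```

```text
centre [ 490.8 -313.5] edges [20.5 40.8 21.7 38. ] snout dir -21.6
at [ 499.  -182.4  201.1] -2.3
[[0.57, 0, 12, 2, np.float64(9.9)], [0.57, 2, 12, 2, np.float64(9.9)], [0.57, 4, 11, 2, np.float64(9.9)], [0.57, 6, 11, 2, np.float64(9.9)], [0.57, 7, 9, 2, np.float64(10.0)]]
[[0.57, 9, 8, 2, np.float64(9.9)], [0.57, 10, 6, 2, np.float64(10.0)], [0.57, 11, 5, 2, np.float64(9.9)], [0.57, 12, 3, 2, np.float64(10.0)], [0.57, 12, 0, 2, np.float64(9.9)]]
[[0.57, 11, -1, 1, np.float64(10.0)]]
  -> [ 490.6 -313.   180.1] -111.6
[[0.57, 0, 0, 35, np.float64(-0.0)], [0.57, 0, 0, 35, np.float64(-0.0)]]
  -> [ 490.6 -313.   110.1] -111.6
centre [ 425.  -390.8] edges [21.8 40.9 23.  39.5] snout dir -105.6
```

Request:
{"api": "apply_moves", "payload": {"deltas": [[0.57,0,12,2,10],[0.57,2,12,2,10],[0.57,4,11,2,10],[0.57,6,11,2,10],[0.57,7,9,2,10]]}}

```text
time_s: 15.05
ee_pos: [495.9, -242.4, 191.1]
orientation: [[0.608, -0.794, -0.001], [-0.794, -0.608, 0.001], [-0.001, -0.0, -1.0]]
wrist_force: [0.8, 0.6, -0.2]
gripper_width: 37.0
```

Request:
{"api": "apply_moves", "payload": {"deltas": [[0.57,9,8,2,10],[0.57,10,6,2,10],[0.57,11,5,2,10],[0.57,12,3,2,10],[0.57,12,0,2,10]]}}

```text
time_s: 15.68
ee_pos: [491.2, -302.3, 181.1]
orientation: [[-0.218, -0.976, -0.001], [-0.976, 0.218, 0.001], [-0.001, 0.001, -1.0]]
wrist_force: [0.3, 0.0, -0.3]
gripper_width: 36.4
```

Request:
{"api": "apply_moves", "payload": {"deltas": [[0.57,11,-1,1,9],[0.57,0,0,35,0],[0.57,0,0,20,0],[0.57,0,0,0,0],[0.57,0,0,0,0]]}}

```text
time_s: 16.3
ee_pos: [489.9, -314.5, 126.5]
orientation: [[-0.364, -0.931, 0.001], [-0.931, 0.364, -0.0], [-0.0, -0.001, -1.0]]
wrist_force: [-0.4, 1.2, 0.9]
gripper_width: 37.0
```

Run:
```python
from h import *
s=read_state();print(s["wrist_force"],s["gripper_width"]);p,th=pose();print(p,th)
q,K,W=cam("wrist");save("w14.png",q);np.savez("w14.npz",p=q,K=K,W=W)
```

```text
[-0.40030663  1.23005251  0.85195382] 37.023296635020486
[ 489.90133338 -314.54720339  126.49424069] -111.36691541840173
```

View pics/w14.png

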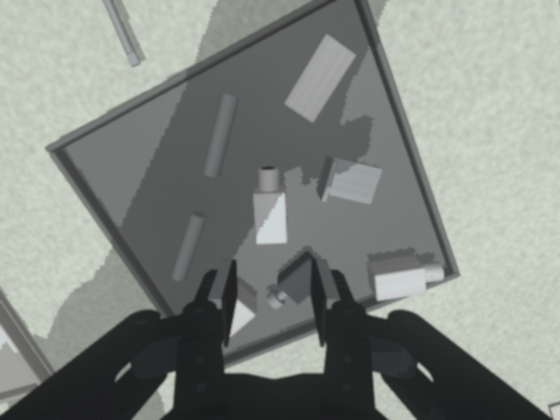

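Run:
```python
from h import *
d=np.load("w14.npz");K,W=d["K"],d["W"];q=d["p"]
save("w14c.png",cv2.resize(q[150:260,220:320],None,fx=5,fy=5,interpolation=cv2.INTER_CUBIC))
c,a=rect(K,W,[(284,192),(253,193),(257,245),(287,242)],29)
plan([(*c,26,a-90)],g=.57,step=50)
```

```text
centre [ 491.3 -312.5] edges [22.4 41.  23.  39.3] snout dir -17.9
at [ 490.  -314.7  126.7] -111.4
[[0.57, -1, 0, 34, np.float64(-1.2)], [0.57, -1, 0, 33, np.float64(-1.1)], [0.57, -1, 0, 34, np.float64(-1.2)]]
  -> [ 491.  -311.9   25.7] -107.9
```

View pics/w14c.png

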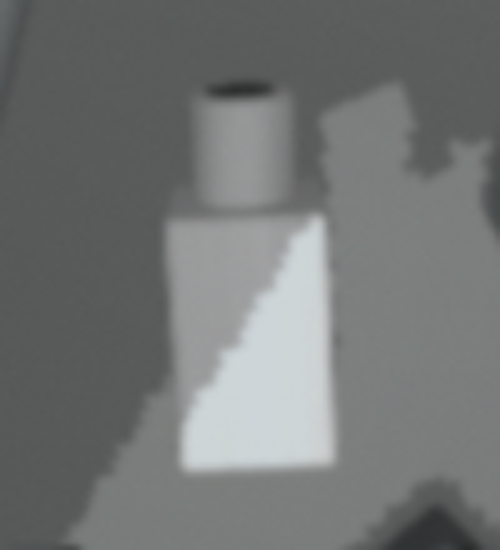

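Request:
{"api": "apply_moves", "payload": {"deltas": [[0.57,-1,0,34,-1.2],[0.57,-1,0,34,-1.2],[0.57,0,0,33,-1.2],[0.57,0,0,0,0],[1,0,0,0,0]]}}

```text
time_s: 16.98
ee_pos: [490.8, -313.3, 26.4]
orientation: [[-0.306, -0.952, 0.001], [-0.952, 0.306, -0.001], [0.0, -0.002, -1.0]]
wrist_force: [1.1, -1.4, -0.3]
gripper_width: 23.0
```

Request:
{"api": "apply_moves", "payload": {"deltas": [[1,0,0,0,0],[1,0,0,0,0],[1,0,0,-20,0],[1,0,0,-50,0],[1,0,0,-50,0]]}}

```text
time_s: 17.6
ee_pos: [489.9, -312.8, 147.3]
orientation: [[-0.306, -0.952, 0.0], [-0.952, 0.306, -0.0], [0.0, -0.0, -1.0]]
wrist_force: [1.1, -0.8, -1.7]
gripper_width: 22.8
```

Run:
```python
from h import *
s=read_state();print(s["wrist_force"],s["gripper_width"]);p,th=pose();print(p,th)
q,K,W=cam("wrist");save("w15.png",q)
# tray centre -67; place snout body centre so that overall fits
c=U(-62,35)
plan([(400,0,170,-75),(*U(-130,35),150,-34.2),(*c,120,-34.2),(*c,37,-34.2)],g=1)
```

```text
[ 1.1422666  -0.80574387 -1.68599477] 22.845741774380617
[ 489.85869147 -312.7918971   147.32921675] -107.82999013658471
at [ 491.9 -315.1  153.7] -107.9
[[1, -45, 31, -3, np.float64(-5.5)], [1, -48, 26, -3, np.float64(-5.5)], [1, -50, 21, -3, np.float64(-5.5)], [1, -52, 17, -2, np.float64(-5.5)], [1, -54, 11, -3, np.float64(-5.4)]]
[[1, -55, 7, -2, np.float64(-5.5)]]
  -> [399.7   0.4 169.7] -75.0
[[1, -38, -31, 4, np.float64(-8.2)], [1, -33, -36, 4, np.float64(-8.1)], [1, -28, -40, 4, np.float64(-8.2)], [1, -22, -44, 4, np.float64(-8.1)], [1, -15, -47, 4, np.float64(-8.2)]]
  -> [500.1 224.2 149.7] -34.2
[[1, 0, -34, 15, np.float64(0.0)], [1, 0, -34, 15, np.float64(0.0)]]
  -> [538.3 280.4 119.7] -34.2
[[1, 0, 0, 41, np.float64(0.0)], [1, 0, 0, 42, np.float64(0.0)]]
  -> [538.3 280.4  36.7] -34.2
```

View pics/w15.png

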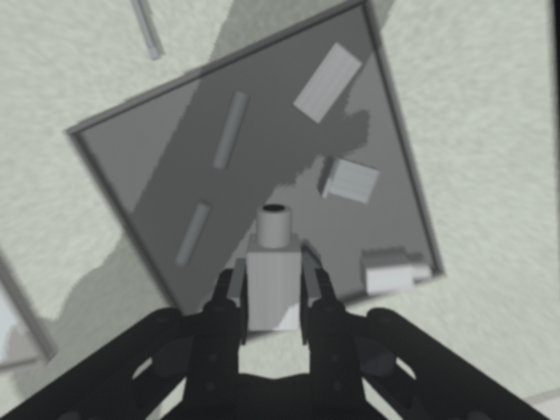

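Run:
```python
from h import *
c=U(-80,35)
plan([(470,0,165,-75),(*c,130,-34.2),(*c,38,-34.2)],g=1)
```

```text
at [ 491.9 -315.1  153.7] -107.9
[[1, -49, 20, -2, np.float64(-5.5)], [1, -50, 15, -2, np.float64(-5.5)], [1, -52, 10, -2, np.float64(-5.5)], [1, -52, 5, -2, np.float64(-5.5)], [1, -53, -1, -2, np.float64(-5.4)]]
[[1, -52, -5, -1, np.float64(-5.5)]]
  -> [ 4.701e+02 -3.000e-01  1.647e+02] -75.0
[[1, -48, -25, 7, np.float64(-8.2)], [1, -44, -32, 7, np.float64(-8.1)], [1, -40, -37, 7, np.float64(-8.2)], [1, -34, -43, 7, np.float64(-8.1)], [1, -27, -47, 7, np.float64(-8.2)]]
  -> [528.  265.5 129.7] -34.2
[[1, 0, 0, 46, np.float64(0.0)], [1, 0, 0, 46, np.float64(0.0)]]
  -> [528.  265.5  37.7] -34.2
```

Request:
{"api": "apply_moves", "payload": {"deltas": [[1,-49,20,-2,-5.5],[1,-50,15,-2,-5.5],[1,-52,10,-2,-5.5],[1,-52,5,-2,-5.5],[1,-53,-1,-2,-5.5]]}}

```text
time_s: 18.27
ee_pos: [471.3, -48.6, 155.7]
orientation: [[0.171, -0.985, 0.001], [-0.985, -0.171, 0.001], [-0.001, -0.002, -1.0]]
wrist_force: [0.9, -1.0, -1.3]
gripper_width: 22.8
```

Request:
{"api": "apply_moves", "payload": {"deltas": [[1,-52,-5,-1,-5.5],[1,-48,-25,7,-8.2],[1,-44,-32,7,-8.2],[1,-40,-37,7,-8.2],[1,-34,-43,7,-8.1]]}}

```text
time_s: 18.9
ee_pos: [513.5, 216.8, 128.7]
orientation: [[0.745, -0.667, 0.001], [-0.667, -0.745, 0.001], [0.0, -0.001, -1.0]]
wrist_force: [1.8, -1.0, -0.1]
gripper_width: 23.1
```

Request:
{"api": "apply_moves", "payload": {"deltas": [[1,-27,-47,7,-8.2],[1,0,0,0,0],[1,0,0,0,0]]}}

```text
time_s: 19.27
ee_pos: [524.8, 267.3, 121.4]
orientation: [[0.829, -0.559, 0.001], [-0.559, -0.829, -0.001], [0.001, 0.0, -1.0]]
wrist_force: [-0.2, -0.1, -1.3]
gripper_width: 23.1
```

Run:
```python
from h import *
s=read_state();print(s["wrist_force"],s["gripper_width"]);p,th=pose();print(p,th,toU(p))
q,K,W=cam("wrist");save("w16.png",q)
c=U(-80,35)
plan([(*c,37,-34.2)],g=1)
```

```text
[-0.19829839 -0.05093193 -1.30602902] 23.06052256676938
[524.78287886 267.26100621 121.43796003] -33.977916871683355 [-80.40521295  38.71773615]
at [524.9 266.7 121.5] -34.0
[[1, 2, 0, 42, np.float64(0.1)], [1, 1, -1, 43, np.float64(0.1)]]
  -> [527.9 265.8  36.5] -34.2
```

View pics/w16.png

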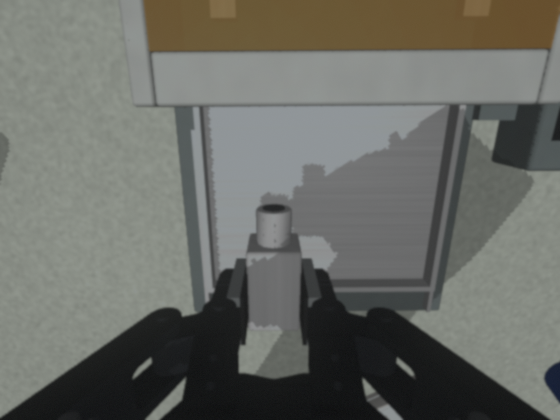

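Request:
{"api": "apply_moves", "payload": {"deltas": [[1,3,0,42,0],[1,0,0,34,0],[1,0,0,9,0],[1,0,0,0,0],[1,0,0,0,0]]}}

```text
time_s: 19.95
ee_pos: [527.6, 266.0, 37.0]
orientation: [[0.829, -0.559, 0.001], [-0.559, -0.829, 0.001], [0.001, -0.001, -1.0]]
wrist_force: [-0.5, 0.3, -0.7]
gripper_width: 23.0
```

Run:
```python
from h import *
s=read_state();print(s["wrist_force"],s["gripper_width"]);p,th=pose();print(p,th,toU(p))
q,K,W=cam("wrist");save("w17.png",q)
```

```text
[-0.53576731  0.29732604 -0.74494618] 23.030146894012617
[527.64253463 265.97759472  36.99229929] -33.97030522624319 [-79.85933269  35.63118614]
```

View pics/w17.png

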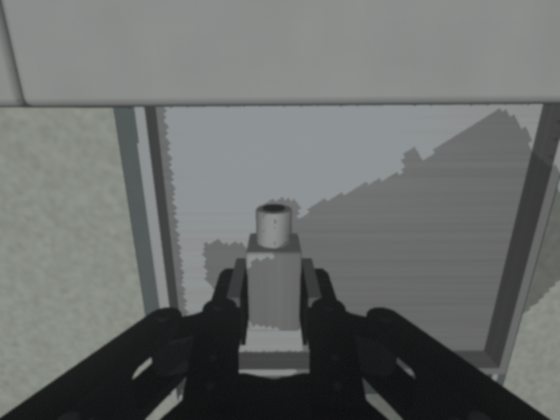

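Request:
{"api": "apply_moves", "payload": {"deltas": [[0.57,0,0,1,0],[0.57,0,0,0,0],[0.57,0,0,0,0],[0.57,0,0,-50,0],[0.57,0,0,-60,0]]}}

```text
time_s: 20.62
ee_pos: [526.3, 266.0, 145.2]
orientation: [[0.83, -0.558, -0.002], [-0.558, -0.83, -0.002], [-0.0, 0.002, -1.0]]
wrist_force: [0.6, 2.3, -0.3]
gripper_width: 36.8
```

Run:
```python
from h import *
s=read_state();print(s["wrist_force"],s["gripper_width"]);p,th=pose();print(p,th,toU(p))
q,K,W=cam("wrist");save("w18.png",q)
q,K,W=cam("top");save("t18.png",q)
plan([(470,0,165,-45),(425,-391,170,-14)],g=.57)
```

```text
[ 0.56566349  2.25302076 -0.31064665] 36.79700090076196
[526.26807841 266.01252066 145.16192692] -33.90464507359471 [-80.60300512  36.78760347]
at [530.2 267.5 151.2] -33.9
[[0.57, 20, 51, -3, np.float64(2.2)], [0.57, 22, 50, -3, np.float64(2.2)], [0.57, 24, 50, -3, np.float64(2.2)], [0.57, 25, 48, -2, np.float64(2.2)], [0.57, 28, 48, -3, np.float64(2.3)]]
  -> [ 4.702e+02 -4.000e-01  1.652e+02] -45.0
[[0.57, 35, 44, -1, np.float64(-4.4)], [0.57, 31, 47, -1, np.float64(-4.4)], [0.57, 28, 49, -1, np.float64(-4.4)], [0.57, 24, 51, 0, np.float64(-4.5)], [0.57, 20, 52, -1, np.float64(-4.4)]]
[[0.57, 16, 54, 0, np.float64(-4.5)], [0.57, 12, 55, -1, np.float64(-4.4)]]
  -> [ 425.3 -391.5  170.2] -14.0
```

View pics/w18.png

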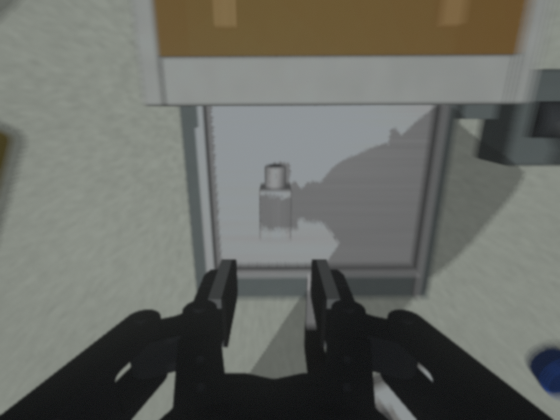

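View pics/t18.png

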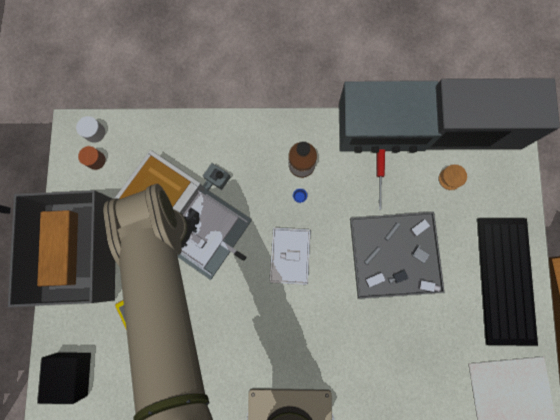

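Request:
{"api": "apply_moves", "payload": {"deltas": [[0.57,20,51,-3,2.2],[0.57,22,50,-3,2.2],[0.57,24,50,-3,2.2],[0.57,25,48,-2,2.2],[0.57,28,48,-3,2.2]]}}

```text
time_s: 21.35
ee_pos: [466.5, -3.1, 158.7]
orientation: [[0.708, -0.707, 0.0], [-0.707, -0.708, 0.001], [-0.0, -0.001, -1.0]]
wrist_force: [0.3, 0.0, 0.1]
gripper_width: 36.7
```

Request:
{"api": "apply_moves", "payload": {"deltas": [[0.57,35,44,-1,-4.2],[0.57,31,47,-1,-4.2],[0.57,28,49,-1,-4.2],[0.57,24,51,0,-4.2],[0.57,20,52,-1,-4.2]]}}

```text
time_s: 21.98
ee_pos: [433.0, -282.0, 162.8]
orientation: [[0.916, -0.402, 0.001], [-0.402, -0.916, 0.0], [0.001, -0.001, -1.0]]
wrist_force: [1.2, -0.4, -0.5]
gripper_width: 36.7
```

Request:
{"api": "apply_moves", "payload": {"deltas": [[0.57,16,54,20,-4.2],[0.57,12,55,20,-4.2],[0.57,0,0,0,0],[0.57,0,0,0,0]]}}

```text
time_s: 22.48
ee_pos: [418.6, -392.1, 122.4]
orientation: [[0.963, -0.268, -0.001], [-0.268, -0.963, 0.0], [-0.001, -0.0, -1.0]]
wrist_force: [0.7, 0.4, -0.2]
gripper_width: 36.7
```

Run:
```python
from h import *
s=read_state();print(s["wrist_force"],s["gripper_width"]);p,th=pose();print(p,th)
q,K,W=cam("wrist");save("w19.png",q);np.savez("w19.npz",p=q,K=K,W=W)
save("w19c.png",cv2.resize(q[130:290,200:350],None,fx=4,fy=3.7))
```

```text
[ 0.71021043  0.432459   -0.24797524] 36.67837884105311
[ 418.62844266 -392.09114667  122.35493576] -15.56186638493514
```

View pics/w19.png

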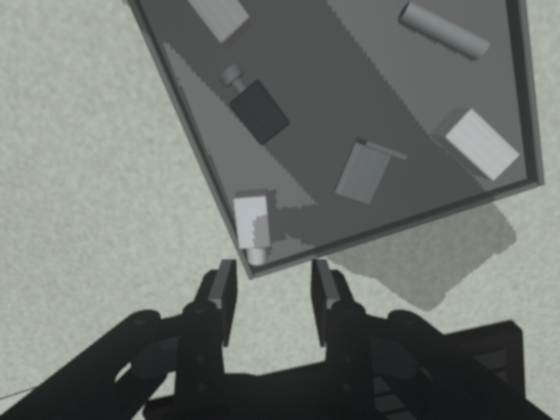

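View pics/w19c.png

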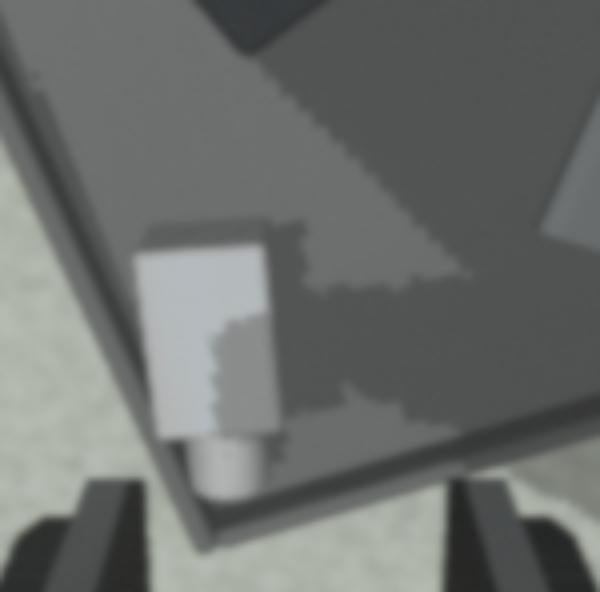

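Run:
```python
from h import *
d=np.load("w19.npz");K,W=d["K"],d["W"]
rect(K,W,[(240,250),(270,247),(267,196),(236,198)],29)
print("crate corner",toplane(K,W,(251,276),18), toplane(K,W,(541,182),18), toplane(K,W,(255,265),18))
```

```text
centre [ 403.2 -388.9] edges [22.7 39.6 22.2 40.6] snout dir -103.1
crate corner [ 386.51483902 -435.63574294   18.        ] [ 614.68245401 -418.39172311   18.        ] [ 392.49189456 -426.98490576   18.        ]
```

Run:
```python
from h import *
plan([(403.2,-388.9,37,-13.1)],g=.57,step=50)
```

```text
at [ 419.5 -391.2  122.7] -15.4
[[0.57, -8, 1, 43, np.float64(-1.2)], [0.57, -8, 1, 43, np.float64(-1.1)]]
  -> [ 403.5 -389.    36.7] -13.1
```

Request:
{"api": "apply_moves", "payload": {"deltas": [[0.57,-8,1,30,-1.2],[0.57,-8,1,30,-1.2],[0.57,0,0,25,0],[0.57,0,0,0,0],[0.57,0,0,0,0]]}}

```text
time_s: 23.15
ee_pos: [404.2, -389.6, 39.0]
orientation: [[0.974, -0.225, 0.002], [-0.225, -0.974, -0.001], [0.002, 0.0, -1.0]]
wrist_force: [-0.1, 0.8, 0.4]
gripper_width: 36.5
```

Request:
{"api": "apply_moves", "payload": {"deltas": [[1,0,0,0,0],[1,0,0,0,0],[1,0,0,0,0]]}}

```text
time_s: 23.52
ee_pos: [404.0, -390.1, 39.2]
orientation: [[0.974, -0.226, 0.002], [-0.226, -0.974, -0.0], [0.002, -0.0, -1.0]]
wrist_force: [-1.6, 2.8, 7.9]
gripper_width: 22.6
```

Run:
```python
from h import *
s=read_state();print(s["wrist_force"],s["gripper_width"]);p,th=pose();print(p,th)
q,K,W=cam("wrist");save("w20.png",q)
```

```text
[-1.55450462  2.8218617   7.87779811] 22.5780565181226
[ 403.96578235 -390.08588761   39.22928983] -13.066168249876696
```

View pics/w20.png

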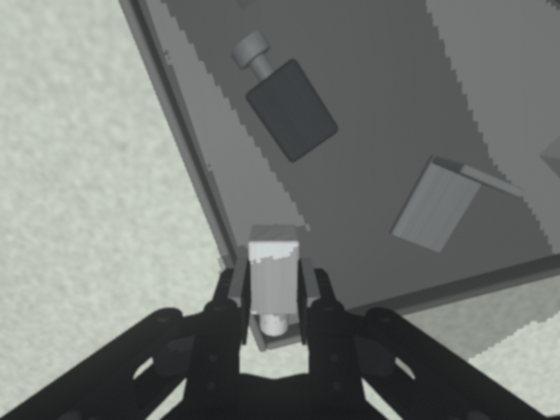

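Request:
{"api": "apply_moves", "payload": {"deltas": [[1,0,0,-5,0],[1,10,-2,0,0],[1,12,-3,0,0],[1,6,-3,0,0],[1,0,0,4,0]]}}

```text
time_s: 24.2
ee_pos: [433.2, -388.3, 39.0]
orientation: [[0.974, -0.225, 0.001], [-0.225, -0.974, 0.0], [0.001, -0.0, -1.0]]
wrist_force: [-5.3, 14.8, 48.8]
gripper_width: 22.3
```

Request:
{"api": "apply_moves", "payload": {"deltas": [[1,0,0,0,0],[0.57,0,0,0,0],[0.57,0,0,0,0],[0.57,0,0,0,0]]}}

```text
time_s: 24.7
ee_pos: [431.6, -388.6, 38.4]
orientation: [[0.974, -0.227, -0.0], [-0.227, -0.974, 0.0], [-0.0, -0.0, -1.0]]
wrist_force: [0.4, 0.3, -0.0]
gripper_width: 36.3
```

Run:
```python
from h import *
s=read_state();print(s["wrist_force"],s["gripper_width"]);p,th=pose();print(p,th)
q,K,W=cam("wrist");save("w21.png",q)
```

```text
[ 0.44800428  0.28786061 -0.00854949] 36.316256640276364
[ 431.57824166 -388.59360524   38.44369458] -13.1178548738341
```

View pics/w21.png

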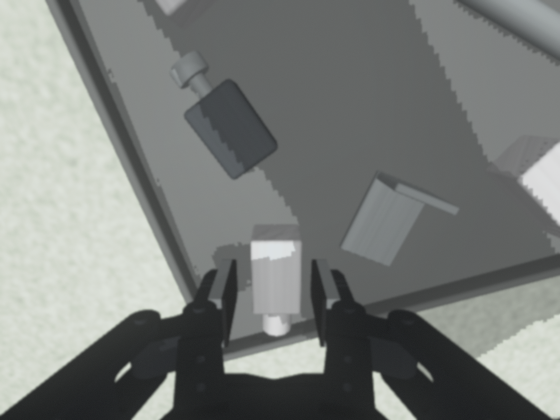

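Request:
{"api": "apply_moves", "payload": {"deltas": [[0.57,0,0,12,0],[0.57,0,0,0,0],[1,0,0,0,0],[1,0,0,0,0],[1,0,0,0,0]]}}

```text
time_s: 25.38
ee_pos: [431.9, -388.5, 26.7]
orientation: [[0.974, -0.227, 0.0], [-0.227, -0.974, 0.0], [0.0, -0.0, -1.0]]
wrist_force: [-0.5, 0.4, -0.5]
gripper_width: 22.8
```

Request:
{"api": "apply_moves", "payload": {"deltas": [[1,0,0,-20,0],[1,0,0,-50,0],[1,0,0,-50,0],[1,0,0,0,0]]}}

```text
time_s: 25.88
ee_pos: [433.3, -390.4, 151.6]
orientation: [[0.974, -0.227, 0.006], [-0.227, -0.974, -0.003], [0.007, 0.002, -1.0]]
wrist_force: [0.1, -0.8, -0.7]
gripper_width: 22.9
```

Run:
```python
from h import *
s=read_state();print(s["wrist_force"],s["gripper_width"]);p,th=pose();print(p,th)
q,K,W=cam("wrist");save("w22.png",q)
c=U(-70,-35)
plan([(470,0,165,-25),(*c,130,-34)],g=1)
```

```text
[ 0.10663884 -0.78283108 -0.73515601] 22.948352389126892
[ 433.28093794 -390.43194883  151.586905  ] -13.129270479069806
at [ 432.7 -389.3  149.2] -13.1
[[1, -7, -55, -2, np.float64(1.7)], [1, -9, -55, -2, np.float64(1.7)], [1, -11, -55, -2, np.float64(1.7)], [1, -12, -55, -2, np.float64(1.7)], [1, -14, -54, -3, np.float64(1.7)]]
[[1, -16, -54, -2, np.float64(1.7)], [1, -17, -53, -3, np.float64(1.7)]]
  -> [4.701e+02 2.000e-01 1.652e+02] -25.0
[[1, 2, -53, 7, np.float64(1.8)], [1, 1, -53, 7, np.float64(1.8)], [1, -1, -53, 7, np.float64(1.8)], [1, -3, -52, 7, np.float64(1.8)], [1, -4, -53, 7, np.float64(1.8)]]
  -> [592.2 234.6 130.2] -34.0
```

View pics/w22.png

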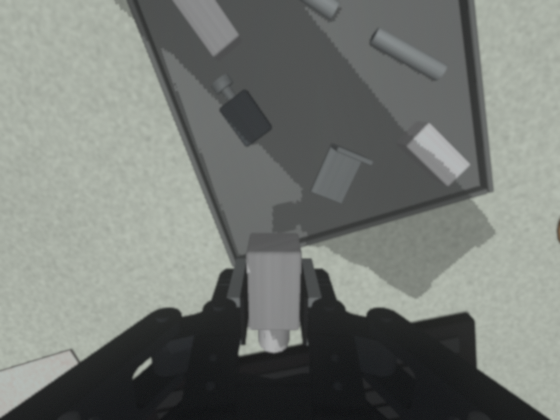

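Request:
{"api": "apply_moves", "payload": {"deltas": [[1,-7,-55,-2,1.7],[1,-9,-55,-2,1.7],[1,-11,-55,-2,1.7],[1,-12,-55,-2,1.7],[1,-14,-54,-3,1.7]]}}

```text
time_s: 26.55
ee_pos: [458.3, -108.5, 157.2]
orientation: [[0.93, -0.369, -0.001], [-0.369, -0.93, 0.0], [-0.001, -0.0, -1.0]]
wrist_force: [1.6, 0.6, -0.6]
gripper_width: 23.0
```

Request:
{"api": "apply_moves", "payload": {"deltas": [[1,-16,-54,-2,1.7],[1,-17,-53,-3,1.7],[1,2,-53,7,1.8],[1,1,-53,7,1.8],[1,-1,-53,7,1.8]]}}

```text
time_s: 27.18
ee_pos: [542.9, 143.6, 140.8]
orientation: [[0.862, -0.507, -0.001], [-0.507, -0.862, -0.0], [-0.001, 0.001, -1.0]]
wrist_force: [0.7, 0.7, -0.3]
gripper_width: 22.8
```

Request:
{"api": "apply_moves", "payload": {"deltas": [[1,-3,-52,7,1.8],[1,-4,-53,7,1.8],[1,0,0,0,0],[1,0,0,0,0]]}}

```text
time_s: 27.68
ee_pos: [591.0, 234.3, 127.0]
orientation: [[0.829, -0.56, -0.001], [-0.56, -0.829, -0.002], [-0.0, 0.002, -1.0]]
wrist_force: [-0.0, -1.5, -0.7]
gripper_width: 22.9
```

Run:
```python
from h import *
s=read_state();print(s["wrist_force"],s["gripper_width"]);p,th=pose();print(p,th,toU(p))
q,K,W=cam("wrist");save("w23.png",q)
plan([(*U(-70,-35),38,-34)],g=1)
```

```text
[-0.02564204 -1.48588688 -0.7195247 ] 22.916349193080293
[591.00098978 234.31672741 126.97940023] -34.030692366306226 [-70.43268652 -34.56740857]
at [591.1 233.8 127.5] -34.1
[[1, 0, 0, 45, np.float64(-0.0)], [1, 0, -1, 44, np.float64(-0.1)]]
  -> [591.7 234.7  38.5] -34.0
```

View pics/w23.png

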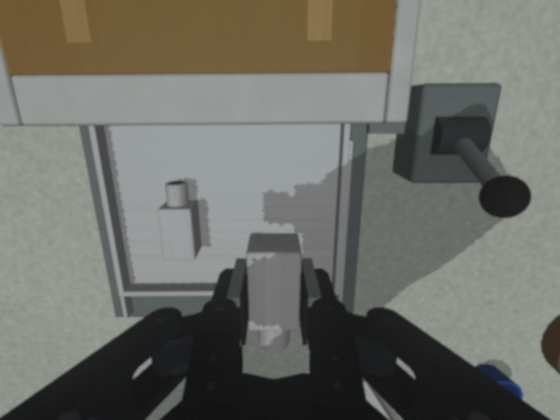

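Request:
{"api": "apply_moves", "payload": {"deltas": [[1,0,0,45,0],[1,0,0,33,0],[1,0,0,11,0],[1,0,0,0,0],[1,0,0,0,0]]}}

```text
time_s: 28.35
ee_pos: [592.3, 235.4, 40.4]
orientation: [[0.829, -0.559, 0.002], [-0.559, -0.829, 0.001], [0.001, -0.002, -1.0]]
wrist_force: [0.9, -0.2, -0.3]
gripper_width: 23.3
```

Run:
```python
from h import *
s=read_state();print(s["wrist_force"],s["gripper_width"]);p,th=pose();print(p,th,toU(p))
q,K,W=cam("wrist");save("w24.png",q)
```

```text
[ 0.8602136  -0.18980833 -0.31611682] 23.285926176238924
[592.32513943 235.41366768  40.41375353] -34.0164198856867 [-68.78114603 -35.04601513]
```

View pics/w24.png

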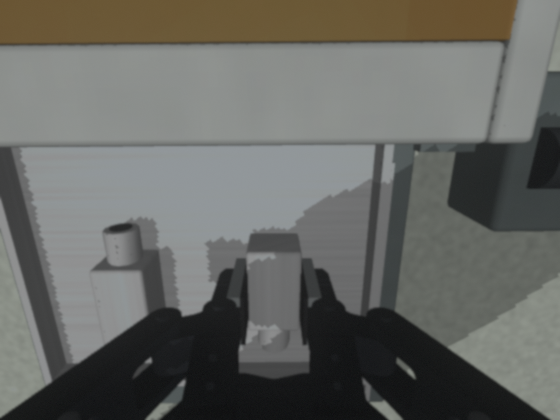

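Request:
{"api": "apply_moves", "payload": {"deltas": [[1,0,0,3,0],[1,0,0,0,0],[0.57,0,0,0,0],[0.57,0,0,0,0],[0.57,0,0,0,0]]}}

```text
time_s: 29.02
ee_pos: [591.3, 235.4, 35.6]
orientation: [[0.829, -0.559, -0.0], [-0.559, -0.829, -0.0], [-0.0, 0.0, -1.0]]
wrist_force: [-0.3, 0.1, 0.2]
gripper_width: 36.9
```

Request:
{"api": "apply_moves", "payload": {"deltas": [[0.57,0,0,-50,0],[0.57,0,10,-60,0],[0.57,0,50,-40,0],[0.57,0,50,0,0],[0.57,0,0,0,0]]}}

```text
time_s: 29.65
ee_pos: [529.3, 141.7, 185.2]
orientation: [[0.826, -0.563, -0.001], [-0.563, -0.826, 0.002], [-0.002, -0.001, -1.0]]
wrist_force: [0.6, 1.0, -0.2]
gripper_width: 36.8
```

Run:
```python
from h import *
s=read_state();print(s["wrist_force"],s["gripper_width"]);p,th=pose();print(p,th,toU(p))
q,K,W=cam("wrist");save("w25.png",q);np.savez("w25.npz",p=q,K=K,W=W)
q,K,W=cam("top");save("t25.png",q)
```

```text
[ 0.64728388  1.04007632 -0.2173771 ] 36.8039678700582
[529.31840242 141.74089363 185.24799802] -34.26220776622116 [-181.67111735  -35.58627615]
```

View pics/w25.png

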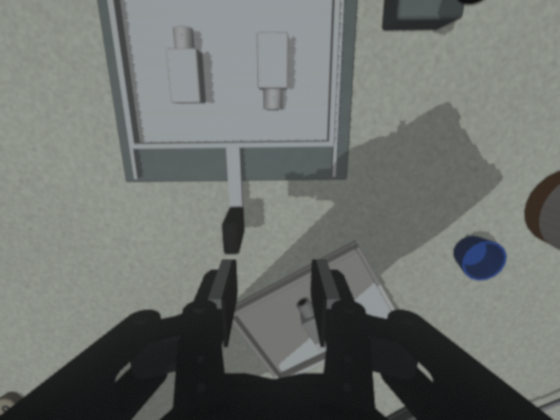

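View pics/t25.png

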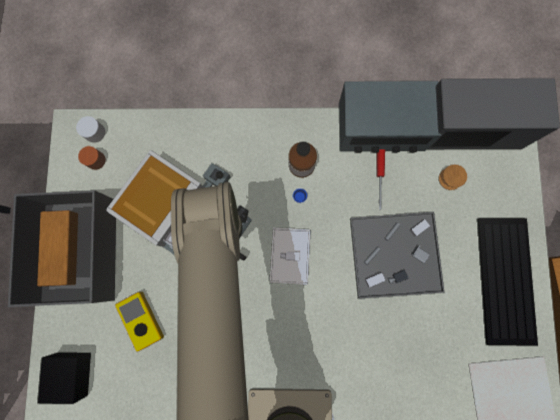

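Run:
```python
from h import *
d=np.load("w25.npz");K,W=d["K"],d["W"]
print([toU(toplane(K,W,(233,v),66)).round(1) for v in (253,224)])
plan([(478,136.5,125,-34.1),(478,136.5,51,-34.1)])
```

```text
[array([-218.9,   -0.3]), array([-192.8,   -1.4])]
at [530.4 145.5 185. ] -34.0
[[0, -19, 18, 30, np.float64(0.0)], [0, -19, 19, 30, np.float64(0.1)]]
  -> [478.2 136.1 125. ] -34.1
[[0, 0, 0, 37, np.float64(-0.0)], [0, 0, 0, 37, np.float64(-0.0)]]
  -> [478.2 136.1  51. ] -34.1
```

Request:
{"api": "apply_moves", "payload": {"deltas": [[0,-19,17,30,0],[0,-19,17,30,0],[0,0,0,0,0],[0,0,0,37,0],[0,0,0,37,0]]}}

```text
time_s: 30.38
ee_pos: [481.9, 139.7, 50.7]
orientation: [[0.83, -0.558, 0.003], [-0.558, -0.83, 0.001], [0.002, -0.002, -1.0]]
wrist_force: [-0.2, 1.1, 0.9]
gripper_width: 85.2
```

Request:
{"api": "apply_moves", "payload": {"deltas": [[0,0,0,0,0],[1,0,0,0,0],[1,0,0,0,0],[1,0,0,0,0],[1,0,0,0,0]]}}

```text
time_s: 31.0
ee_pos: [482.4, 137.3, 51.8]
orientation: [[0.829, -0.56, 0.005], [-0.56, -0.829, -0.001], [0.005, -0.002, -1.0]]
wrist_force: [7.7, -3.8, -9.6]
gripper_width: 13.5
```

Run:
```python
from h import *
s=read_state();print(s["wrist_force"],s["gripper_width"]);p,th=pose();print(p,th,toU(p))
q,K,W=cam("wrist");save("w26.png",q)
```

```text
[ 7.74567256 -3.84740718 -9.55632421] 13.499020529598251
[482.37615553 137.30493221  51.82034935] -34.02948053043368 [-211.72547156    0.74536418]
```

View pics/w26.png

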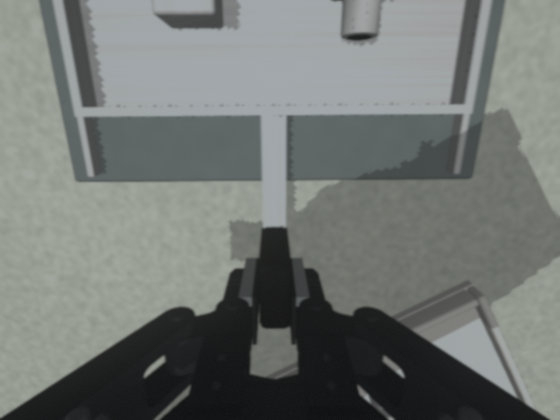

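Request:
{"api": "apply_moves", "payload": {"deltas": [[1,0,-10,0,0],[1,0,-20,0,0],[1,0,-22,0,0],[1,0,-22,0,0],[1,0,-22,0,0]]}}

```text
time_s: 31.68
ee_pos: [535.5, 217.3, 51.7]
orientation: [[0.829, -0.56, 0.002], [-0.56, -0.829, -0.0], [0.002, -0.001, -1.0]]
wrist_force: [3.7, -4.9, 5.5]
gripper_width: 13.3
```

Request:
{"api": "apply_moves", "payload": {"deltas": [[1,0,-20,0,0],[1,0,-16,0,0],[1,0,-10,0,0],[1,0,-6,0,0],[1,0,-3,0,0]]}}

```text
time_s: 32.3
ee_pos: [563.7, 259.6, 51.6]
orientation: [[0.828, -0.561, -0.004], [-0.561, -0.828, -0.004], [-0.001, 0.006, -1.0]]
wrist_force: [-18.9, -20.5, 27.3]
gripper_width: 13.4
```

Run:
```python
from h import *
s=read_state();print(s["wrist_force"],s["gripper_width"]);p,th=pose();print(p,th,toU(p))
q,K,W=cam("wrist");save("w27.png",q)
```

```text
[-18.92212923 -20.53219447  27.25165167] 13.362529955385956
[563.65846706 259.6293711   51.57936304] -34.12191721152918 [-64.86586817   2.27487709]
```

View pics/w27.png

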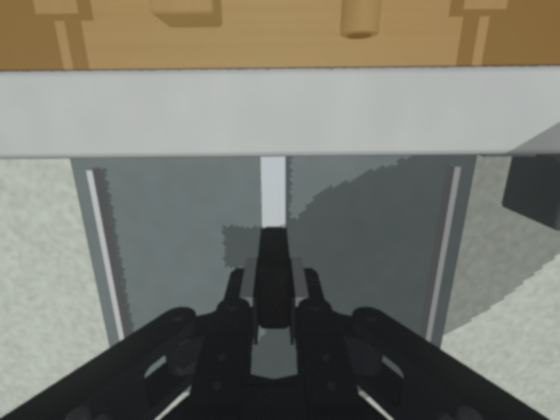

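Request:
{"api": "apply_moves", "payload": {"deltas": [[1,0,2,0,0],[0,0,0,0,0],[0,0,0,0,0],[0,0,0,0,0],[0,0,0,-40,0]]}}

```text
time_s: 32.98
ee_pos: [561.4, 261.5, 88.6]
orientation: [[0.829, -0.559, -0.005], [-0.559, -0.829, -0.003], [-0.002, 0.005, -1.0]]
wrist_force: [1.0, 1.2, 0.8]
gripper_width: 84.1
```

Request:
{"api": "apply_moves", "payload": {"deltas": [[0,0,0,-60,0],[1,0,0,-60,0],[1,0,0,0,0],[1,0,0,0,0]]}}

```text
time_s: 33.48
ee_pos: [562.9, 262.1, 210.1]
orientation: [[0.829, -0.559, -0.001], [-0.559, -0.829, 0.0], [-0.001, 0.0, -1.0]]
wrist_force: [0.7, -0.1, -0.3]
gripper_width: 32.3
```

Run:
```python
from h import *
s=read_state();print(s["wrist_force"],s["gripper_width"]);p,th=pose();print(p,th,toU(p))
q,K,W=cam("wrist");save("w28.png",q);np.savez("w28.npz",p=q,K=K,W=W)
plan([(*U(-78,-153),190,-34.1),(*U(-78,-153),97,-34.1)],g=1)
q,K,W=cam("top");print("bottle",toplane(K,W,(303,157),100))
```

```text
[ 0.70512082 -0.12817259 -0.31120875] 32.25985723862583
[562.92597214 262.06166452 210.12812508] -33.96965102338537 [-63.26588875   4.24786111]
at [562.6 261.9 209.4] -34.0
[[1, 52, 5, 6, np.float64(0.0)], [1, 53, 5, 7, np.float64(0.1)], [1, 52, 5, 6, np.float64(0.0)]]
  -> [684.4 161.6 190.4] -34.1
[[1, 0, 0, 47, np.float64(0.0)], [1, 0, 0, 46, np.float64(0.0)]]
  -> [684.4 161.6  97.4] -34.1
bottle [757.60748192 -36.88667024 100.        ]
```

View pics/w28.png

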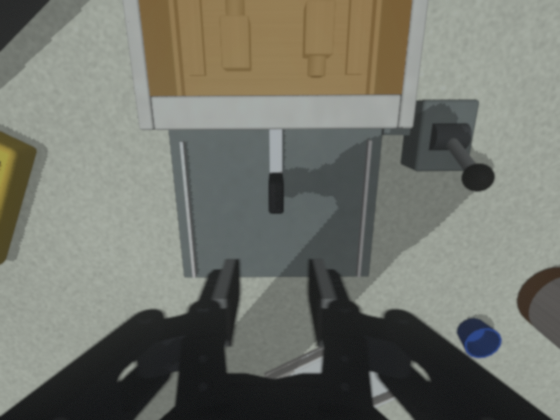

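Run:
```python
from h import *
d=np.load("w28.npz");K,W=d["K"],d["W"]
print(toU(toplane(K,W,(276,213),66)),toU(toplane(K,W,(479,177),94)))
```

```text
[-73.38442142   2.92433784] [ -34.36684423 -152.9735537 ]
```

Request:
{"api": "apply_moves", "payload": {"deltas": [[1,52,5,6,0],[1,53,5,7,0],[1,52,5,6,0],[1,0,0,0,0],[1,0,0,0,0]]}}

```text
time_s: 34.2
ee_pos: [684.6, 161.5, 190.2]
orientation: [[0.829, -0.56, -0.002], [-0.56, -0.829, -0.0], [-0.002, 0.002, -1.0]]
wrist_force: [0.5, 0.8, 0.8]
gripper_width: 0.2
```

Run:
```python
from h import *
s=read_state();print(s["wrist_force"],s["gripper_width"]);p,th=pose();print(p,th,toU(p))
q,K,W=cam("wrist");save("w29.png",q)
plan([(*U(-78,-153),97,-34.1)],g=1)
```

```text
[0.46885308 0.76262368 0.8041735 ] 0.15441256027439862
[684.60356465 161.50590936 190.19930218] -34.02476605295232 [ -78.04064827 -152.91003049]
at [684.4 162.6 190.7] -33.9
[[1, 0, 0, 47, np.float64(0.1)], [1, 1, 1, 47, np.float64(0.1)]]
  -> [684.7 161.2  96.7] -34.1
```

View pics/w29.png

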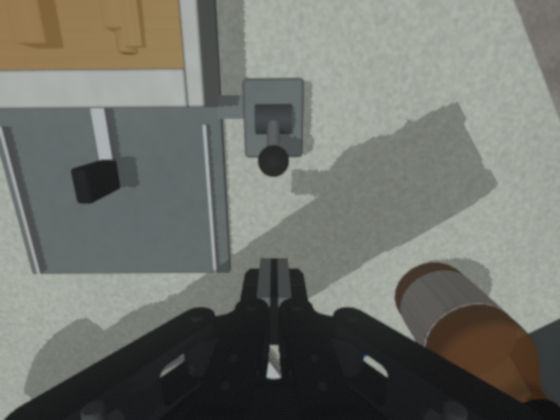

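Aligned with the ball at (273,160), lever off. Descend and push.

Request:
{"api": "apply_moves", "payload": {"deltas": [[1,0,0,47,0],[1,0,0,47,0],[1,0,0,0,0],[1,0,-15,0,0],[1,0,-15,0,0]]}}

```text
time_s: 34.88
ee_pos: [703.5, 188.0, 101.1]
orientation: [[0.83, -0.558, 0.004], [-0.558, -0.83, 0.001], [0.002, -0.003, -1.0]]
wrist_force: [-1.2, -0.9, 1.9]
gripper_width: 0.0
```

Request:
{"api": "apply_moves", "payload": {"deltas": [[1,0,-13,0,0],[1,0,-12,0,0],[1,0,-12,0,0],[1,0,-8,0,0],[1,0,0,0,0]]}}

```text
time_s: 35.5
ee_pos: [726.8, 223.1, 97.4]
orientation: [[0.829, -0.56, -0.002], [-0.56, -0.829, -0.001], [-0.001, 0.002, -1.0]]
wrist_force: [-3.8, -2.4, 0.9]
gripper_width: 0.1
```

Run:
```python
from h import *
s=read_state();print(s["wrist_force"],s["gripper_width"]);p,th=pose();print(p,th,toU(p))
q,K,W=cam("wrist");save("w30.png",q)
```

```text
[-3.79352604 -2.38064797  0.9391699 ] 0.12443387915400297
[726.80941375 223.14006292  97.4314502 ] -34.027821100317205 [  -3.34103092 -153.17413519]
```

View pics/w30.png

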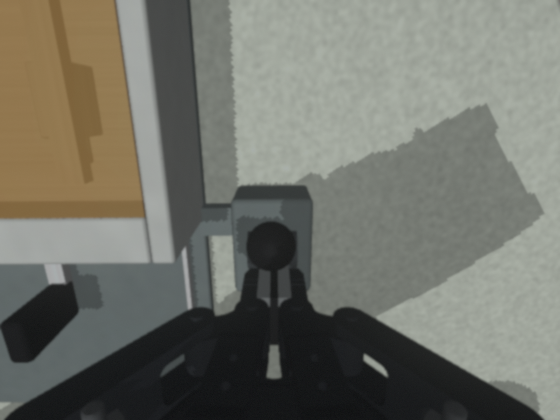

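Request:
{"api": "apply_moves", "payload": {"deltas": [[1,0,20,0,0],[1,0,40,0,0],[1,0,30,-60,0],[1,0,30,-60,0],[1,0,0,0,0]]}}

```text
time_s: 36.17
ee_pos: [664.1, 124.8, 215.4]
orientation: [[0.827, -0.562, 0.008], [-0.562, -0.827, 0.002], [0.005, -0.006, -1.0]]
wrist_force: [-0.3, 1.5, -0.5]
gripper_width: -0.2
```

Request:
{"api": "apply_moves", "payload": {"deltas": [[1,-30,40,-20,0],[1,-50,20,0,0],[1,-60,0,0,0],[1,-60,0,0,0],[1,0,0,0,0]]}}

```text
time_s: 36.8
ee_pos: [459.4, 194.2, 229.4]
orientation: [[0.834, -0.552, -0.002], [-0.552, -0.834, 0.004], [-0.003, -0.002, -1.0]]
wrist_force: [0.1, 0.5, 0.9]
gripper_width: -0.1
```

Run:
```python
from h import *
s=read_state();print(s["wrist_force"]);p,th=pose();print(p,th,toU(p))
q,K,W=cam("wrist");save("w31.png",q);np.savez("w31.npz",p=q,K=K,W=W)
q,K,W=cam("side");save("s31.png",q)
q,K,W=cam("top");save("t31.png",q);save("t31c.png",cv2.resize(q[140:300,100:320],None,fx=3.6,fy=3.6))
```

```text
[0.13700154 0.45575286 0.88323101]
[459.3854464  194.23202585 229.42215413] -33.50238271213906 [-177.5648737    51.75830618]
```

View pics/w31.png

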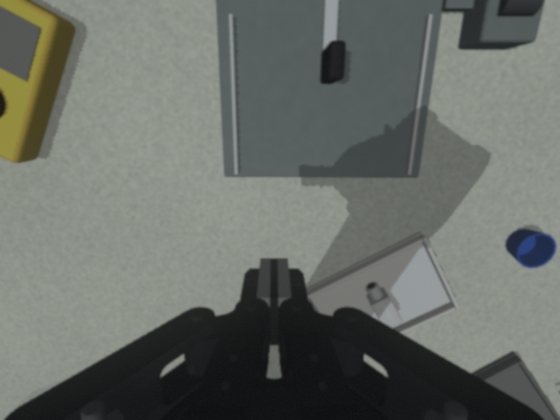

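View pics/s31.png

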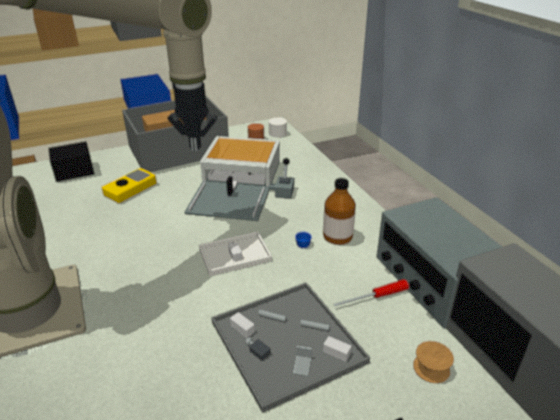

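View pics/t31.png

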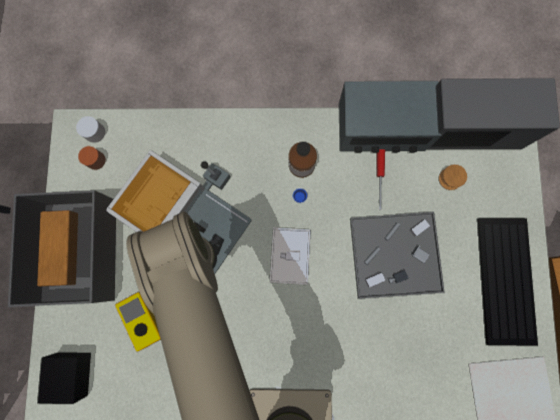

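View pics/t31c.png

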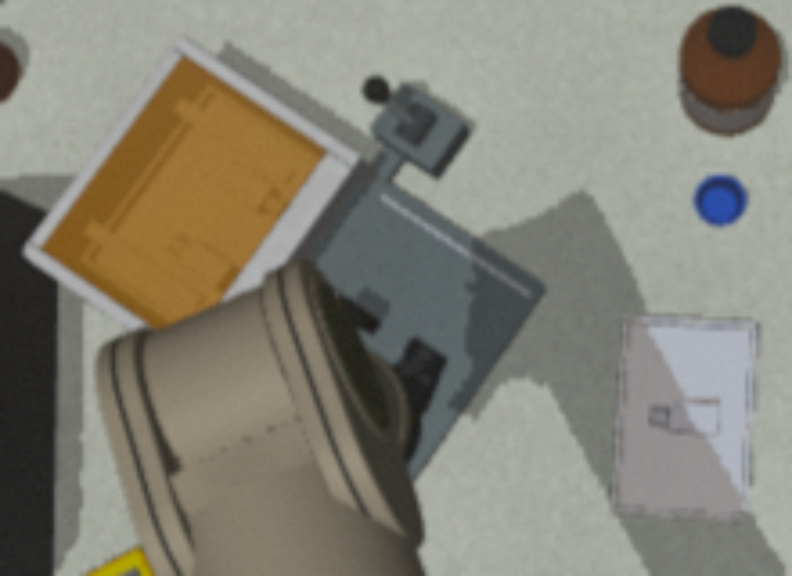

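Run:
```python
from h import *
q,K,W=cam("top")
b=toplane(K,W,(204.4,165),94);print("ball",toU(b))
d=np.load("w31.npz");print("handle front",toU(toplane(d["K"],d["W"],(331,83),66)))
d=np.load("w28.npz");K,W=d["K"],d["W"]
for uv in [(235,42),(319,28)]: print("new under window",toU(toplane(K,W,uv,39)))
```

```text
ball [  17.48922319 -151.38845784]
handle front [-77.77497163   5.82474508]
new under window [67.83781152 37.74681065]
new under window [ 78.38824266 -31.83716642]
```

All checks agree: lever on, tray home, both new housings under the hood, and the cured one in the dish.

```bash
python3 -c "
from plant import ticket
print(ticket.job_done())"
```

```text
the job is handed in; nothing more can be done
None
```

The batch is changed and the job is handed in, at about 37 s of the 210 s allowed. I switched the lamp off and drew the tray out to its stop. The one cured housing went into the white dish and the two snouted housings from the crate onto the tray. I then pushed the tray home and switched the lamp back on. Only one cured and two new housings were present at this start.

**Knocked housing:** the second new housing had moved about 20 mm, against the crate wall, before I reached it. I gripped it high, moved it clear of the wall, then gripped it again properly. One brief fingertip push of about 49 N showed at the wrist while I set it down, under the 120 N limit.

**Last checks:**
- **Lamp:** the ball is back at its starting "on" position, at x about 17 mm in the unit's frame. That is about 49 mm further back than when it was off.
- **Tray:** the handle's front edge is at -78 mm in the last picture, against -77 mm at the start. An earlier picture, taken just after the tray went home, gave -73 mm. The stop was also felt at the same gripper position as at the start.
- **Housings:** both new ones show on the tray through the hood window, about 70 mm apart across it. The cured one lies in the middle of the dish.
- **Other parts:** the six other parts are still in the crate. The bottle, cap and screwdriver look unmoved in the pictures. The arm was clear of everything when I handed in.

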